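# Load a frit jar into the bench carousel

## Task

Turn the jar carousel so that the empty bay that is wide enough for the jar faces the gap in its rail. Then slide the frit jar waiting on the loading lane through the gap until it stands upright and fully home in that bay, and swing the steel bar all the way across the gap to hold it in. Do not tip any jar or disturb the matchbox and the cork.

Things in the scene. Friction and masses are not known exactly. Their poses are not given: they have to be found in the camera images.
- stand: Fixed wooden foot and loading lane; origin under the wheel's axis, at bench height. Its x axis points level out through the gap, along the middle of the lane. A steel wire rail 6 mm thick, top 65 mm above the bench, runs round the wheel 142 mm from the axis, with one gap about 90 mm wide. Beside the gap stand the bar's pivot (-y side) and keeper (+y side), 76 mm tall at most.
- wheel_axis (a point): Point on the wheel's upright axis, level with the upper face of its small round top plate (170 mm across, 8 mm thick, upper face 120 mm above the bench), which keeps jars from being put in from above. The wheel turns either way without end and stays where it is left (friction 0.2 N m, 3 N at the knob). Axes as stand.
- bay (a point): Turns with the wheel: where the centre of the jar comes when fully home in the empty wide bay; 100 mm from the axis, 65 mm above the bench; x points out along the bay. The wheel's deck (268 mm across, 26 mm above the bench) has five radial bays 72 degrees apart, walls 30 mm high ending 131 mm from the axis. Four are 66 mm wide inside, three of them full; one is 46 mm, empty, too narrow.
- load_point (a point): Fixed to the stand: where bay must be brought so that the bay faces the gap squarely; on the lane's middle line, 100 mm from the axis, 65 mm above the bench. x points out through the gap.
- knob (a point): Turns with the wheel: middle of the upright turned wooden knob on the top plate, 17 to 23 mm thick, from 120 to 163 mm above the bench, 66 mm from the axis, on the opposite side of the axis from bay. Nothing else on the plate stands higher than 130 mm.
- jar_mid (a point): Centre (half-way up) of the frit jar to be loaded: round, screw lid, 59 mm across, 78 mm tall, 0.10 to 0.18 kg. It stands loose on the lane, a level deck 26.5 mm above the bench, 138 to 302 mm from the axis. Two fences on the lane, tops 41.5 mm above the bench, converge from 112 mm apart (outer end) to 72 mm near the gap. Push it low, within 25 mm of its foot, or it may tip.
- bar_pivot (a point): Upright pivot of the swing bar, at the bar's mid height, 61 mm above the bench. In the stand's frame it lies 150 mm out along x and 62 mm to the side (-y).
- bar_end (a point): Free end of the steel swing bar, 118 mm from the pivot. The bar is 10 mm thick, 54 to 68 mm above the bench, with a button 11 mm wide, 94 mm from the pivot, rising to 77 mm. A rubber pad 47 to 77 mm along it stands 11 mm off the inner face and bears on the jar when shut, so it closes only on a jar that is home. Shut, its end lies in an open keeper.
- bar (a joint): Angle of the steel swing bar in rad: 0 swung right back clear of the lane, 1.745 fully closed, straight across the gap. Grows as it turns anticlockwise seen from above; stiff enough to stay where it is left (0.03 N m).
- jar_b_mid (a point): Centre of a frit jar, 59 mm across, 78 mm tall, already standing in a bay; it rides with the wheel.
- jar_c_mid (a point): Centre of a small open amber jar, 57 mm across, 62 mm tall, already standing in a bay; it rides with the wheel.
- jar_d_mid (a point): Centre of another frit jar, 59 mm across, 78 mm tall, already standing in a bay; it rides with the wheel.
- matchbox: Matchbox lying on the bench, 36 x 60 x 16 mm, a bystander; origin at the centre of its underside.
- cork_2: Cork stopper standing on the bench, 34 mm across, 30 mm tall, a bystander; origin at the centre of its underside.
Not all that is in view belongs to the job. Leave any purple look-alike of the part that bears jar_mid alone.

How it is judged:
By the outcome, as a careful person would: the job done as asked, in the order asked, and still so for the second after the job is handed in, with the robot touching nothing.
It also fails if it takes over 69 s, if anything falls off the work surface, if the arm or the gripper's body presses on something with over 40 N, if the wrist force passes 120 N, or if a joint passes its speed limit or range.

## Robot

A 6-joint arm with a two-finger parallel gripper is mounted at the origin on the work surface; the furniture and walls round the work are solid. World frame = base frame: x ahead of the robot, y to its left, z up, the work surface at z = 0. Lengths are in m, angles in rad, forces in N, time in s.
With the tool pointing down it reaches from about 0.35 to 0.775 m from the base axis. Payload 5.5 kg.
Tool frame: the origin (TCP) lies midway between the tips of the shut fingers; the grasp point (between the pads) lies 19 mm behind it; z points along the fingers, x is the direction in which the jaws open and shut, and the axes are right-handed (so a half turn about z gives the same grasp; the last joint's range is limited). The gripper opens to 85 mm and grips with 20 to 120 N. Pads are 22 mm wide; open, the fingers measure 114 mm over their backs; the gripper's body (76 mm by 85 mm) begins 54 mm behind the grasp point. The pads swing forward as they close: fully open they stand 13 mm farther back than shut.
Start: joints at [1.109, 0.313, 0.046, 1.304, 0, 1.431], TCP at [0.182, 0.546, 0.195] pointing down, gripper open.
Joint ranges: [-2.76, 2.76], [-0.86, 1.69], [-1.03, 1.26], [-2.2, 2.34], [-1.47, 1.5], [-3.14, 3.14]. Speed limits (rad/s): [2.57, 2.57, 3.14, 3.14, 3.14, 3.14].

## Interface

Orientations are given as a unit quaternion [w, x, y, z].
In Python, from workcell import env gives the robot as it stands. The module is installed in compiled form; this text tells all that it offers.
- The arm moves only by the tool apply_moves, never from a script. Its argument "moves" is a list of rows, each a list of 3 entries, a list of its own where there are three numbers: the shift along the tool's x, y, z in cm, then the turn about the tool's z in degrees, then the opening, from 0 (shut) to 1 (fully open). In form: [[[x, y, z], yaw, gripper], ...]. A call has exactly 10 rows; each row is the pose to reach, as a shift and turn from the pose commanded when the call began, along the tool's axes at that moment; what a row does not reach only later rows make up. A row lasts 1/8 s, in which the tool goes at most 62.5 mm and 10.7 degrees, less where a joint would pass 70% of its speed; a pose out of reach is approached as far as the arm can. A call with a gripper value outside its range is refused whole. The fingers move at their own pace and stop on an object; "squeeze" is the grip in N (left out, the last holds). Time passes only in rows, so rows that repeat a pose let the fingers close, or fill a call up. It gives the time, the measured TCP pose, the force and the opening at its end, in the units of the state.
- env.get_state(): the state, without advancing time (a new reading comes with each control period).
- env.read_camera(name): name is "scene" or "top" or "wrist"; returns a dict with "pixels" (480x640x3 uint8, red, green, blue), "fov_y" (degrees; the focal length in pixels is half the picture's height over the tangent of half this angle, whatever the lens; pixels are square), "cx", "cy" (the principal point, pixels), "dist" ([k1, k2, p1, p2, k3] as OpenCV has them; the pictures are not rectified), "world_from_camera" (4x4, takes a point from camera to world coordinates); the wrist camera has in their place "hand_eye" (4x4, takes a point from camera to tool coordinates, whose origin is the TCP and whose axes are the tool frame's). Camera axes: x right, y down, z forward; pixel columns grow to the right and rows downward; lengths in m; the calibration is good to about 2 mm. A picture is of the moment at which its call begins: read the wrist's pose just before it. There is no depth.
- env.hand_in(): hands the job in, once; it reports no verdict.
The state is a dict: "clock": time; "joint_pos": joint angles; "qvel": joint speeds; "tau": joint torques, N m; "tcp_pos": TCP position; "orientation": TCP orientation; "wrist_force": force on the tool from outside, world axes, zero at the start; "ft_torque": the same for the moment, N m; "finger_gap": finger opening in m.
Only numpy, scipy, OpenCV 4.12 (cv2) and the standard library are available. Lean on these libraries where they do the work, as an engineer would, in place of code of your own. Each camera call takes 0.05 s, during which the arm holds its last target.

## Working session

There is one attempt and no reset: what is moved stays moved. The work goes in short steps, Python scripts to look and compute and a tool call to move; the robot and the scene stay as the last step left them, time stands still between calls to the robot, and variables do not carry over. Pictures are saved under pics/ and viewed, and the job is handed in when it is done.

Besides the shell and the picture viewer there is one more tool, called after "Emit:" as name([rows], argument=value, ...), one row to a line, values as JSON. apply_moves: Moves the arm, as the interface text tells. Its arguments: {"type":"object","properties":{"moves":{"type":"array","items":{"type":"array"}},"squeeze":{"type":"number"}},"required":["moves"]}

```bash
mkdir -p pics; ls
cat > h.py <<'E'
import numpy as np, cv2
from workcell import env
def cam(n):
    s=env.get_state(); c=env.read_camera(n); c['state']=s
    f=240/np.tan(np.radians(c['fov_y'])/2)
    c['K']=np.array([[f,0,c['cx']],[0,f,c['cy']],[0,0,1]])
    if 'hand_eye' in c:
        T=np.eye(4); q=s['orientation']
        from scipy.spatial.transform import Rotation as R
        T[:3,:3]=R.from_quat([q[1],q[2],q[3],q[0]]).as_matrix(); T[:3,3]=s['tcp_pos']
        c['T']=T@np.array(c['hand_eye'])
    else: c['T']=np.array(c['world_from_camera'])
    c['d']=np.array(c['dist'],float)
    return c
def ray(c,uv):
    p=cv2.undistortPoints(np.array([[uv]],float),c['K'],c['d'])[0,0]
    return c['T'][:3,3], c['T'][:3,:3]@np.array([p[0],p[1],1.])
def onz(c,uv,z):
    o,d=ray(c,uv); return o+d*(z-o[2])/d[2]
def proj(c,P):
    Ti=np.linalg.inv(c['T']); P=np.atleast_2d(P)@Ti[:3,:3].T+Ti[:3,3]
    return cv2.projectPoints(P,np.zeros(3),np.zeros(3),c['K'],c['d'])[0][:,0]
def save(c,n,crop=None,s=1):
    im=cv2.cvtColor(c['pixels'],cv2.COLOR_RGB2BGR)
    if crop: x0,y0,x1,y1=crop; im=im[y0:y1,x0:x1]
    if s!=1: im=cv2.resize(im,None,fx=s,fy=s,interpolation=cv2.INTER_CUBIC)
    cv2.imwrite('pics/'+n+'.png',im)
E
python3 - <<'E'
from h import *
import pickle
print(env.get_state())
for n in ('scene','top','wrist'):
    c=cam(n); save(c,n+'0'); print(n,c['K'],c['d'],c['T'].round(3))
    pickle.dump(c,open(n+'0.pkl','wb'))
E
```

```text
pics
{'clock': 0.0, 'joint_pos': array([ 1.10939150e+00,  3.14006095e-01,  4.49795568e-02,  1.30358911e+00,
       -7.98519231e-08,  1.43121973e+00]), 'qvel': array([0.00104684, 0.00101845, 0.0002769 , 0.00040424, 0.0003995 ,
       0.00040408]), 'tau': array([-5.24142779e-04, -4.80623531e+01,  2.98534369e+01,  1.94012630e-02,
       -2.28134122e-04, -5.79502739e-06]), 'tcp_pos': array([0.18161243, 0.54496247, 0.19360592]), 'orientation': array([ 4.24051530e-04,  8.11264556e-01,  5.84678538e-01, -8.04773274e-04]), 'wrist_force': array([0.30492662, 0.30073599, 0.41976585]), 'ft_torque': array([-0.02229205,  0.00496712, -0.04111189]), 'finger_gap': 0.08549725190599287}
scene [[619.44577586   0.         317.40927791]
 [  0.         619.44577586 253.69199614]
 [  0.           0.           1.        ]] [-0.20134501  0.          0.          0.          0.        ] [[ 0.582 -0.572  0.579 -0.228]
 [-0.813 -0.417  0.405 -0.538]
 [ 0.01  -0.706 -0.708  1.019]
 [ 0.     0.     0.     1.   ]]
top [[469.12034083   0.         329.4548824 ]
 [  0.         469.12034083 241.95189264]
 [  0.           0.           1.        ]] [-0.08514424  0.          0.          0.          0.        ] [[-0.027 -0.983  0.179  0.367]
 [-1.     0.027 -0.005  0.004]
 [ 0.    -0.179 -0.984  1.2  ]
 [ 0.     0.     0.     1.   ]]
wrist [[354.20292399   0.         319.06363492]
 [  0.         354.20292399 241.10922075]
 [  0.           0.           1.        ]] [0.01534222 0.         0.         0.         0.        ] [[ 0.317  0.915  0.25   0.118]
 [ 0.948 -0.305 -0.085  0.566]
 [-0.002  0.264 -0.964  0.374]
 [ 0.     0.     0.     1.   ]]
```

View pics/scene0.png

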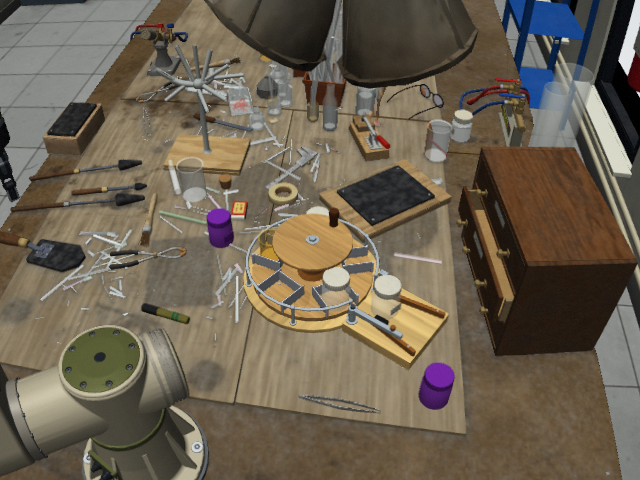

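View pics/top0.png

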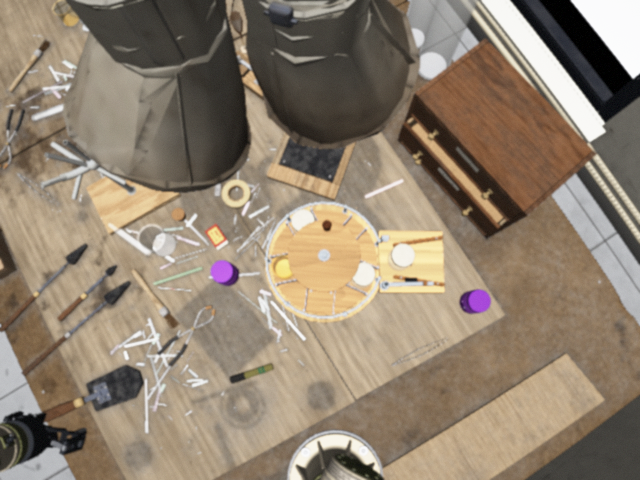

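View pics/wrist0.png

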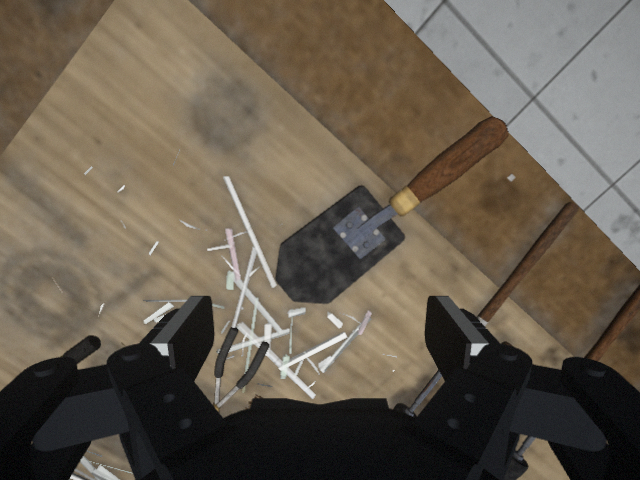

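Run:
```python
from h import *
import pickle
c=pickle.load(open('top0.pkl','rb')); save(c,'top0c',(250,190,510,320),3)
for n,uv,z in (('axis',(323,256),.12),('knob',(326,225),.163),('jar',(402,255),.104),('lane',(442,234),.0265),('lane2',(442,291),.0265)): print(n,onz(c,uv,z).round(4))
s=pickle.load(open('scene0.pkl','rb')); save(s,'scene0c',(220,180,480,400),3)
for n,uv,z in (('axis',(312,239),.12),('knob',(333,210),.163),('jar',(387,281),.104)): print(n,onz(s,uv,z).round(4))
```

```text
axis [0.5311 0.0144 0.12  ]
knob [0.5953 0.0054 0.163 ]
jar [ 0.5308 -0.1725  0.104 ]
lane [ 0.5938 -0.291   0.0265]
lane2 [ 0.4481 -0.2809  0.0265]
axis [0.5351 0.0108 0.12  ]
knob [0.5961 0.0007 0.163 ]
jar [ 0.5388 -0.1725  0.104 ]
```

View pics/top0c.png

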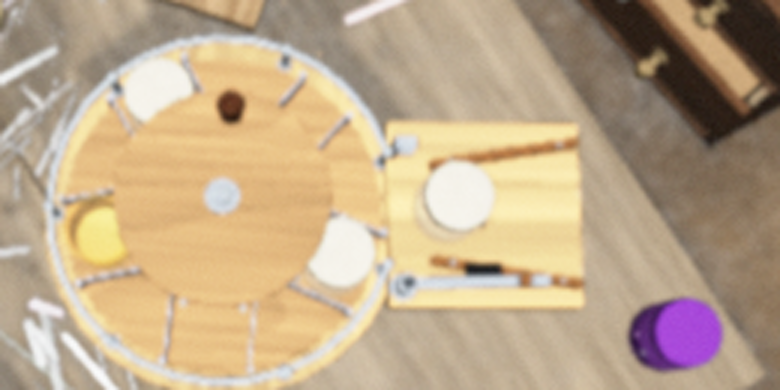

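View pics/scene0c.png

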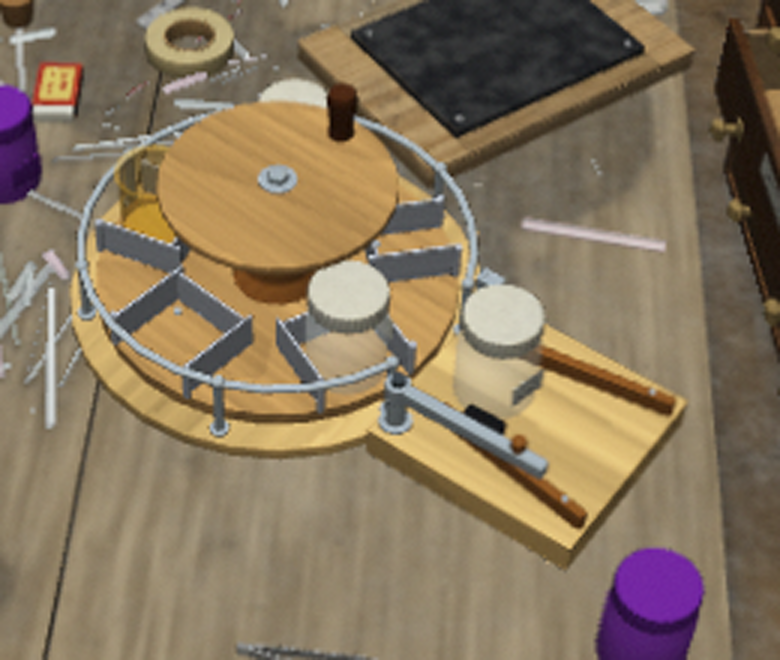

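```bash
cat >> h.py <<'E'
from scipy.spatial.transform import Rotation as R
def axang(s=None):
    s=s or env.get_state(); q=s['orientation']; M=R.from_quat([q[1],q[2],q[3],q[0]]).as_matrix()
    return np.degrees(np.arctan2(M[1,0],M[0,0]))
def rel(target,ang=None,frm=None,a0=None):
    """shift in tool cm and yaw deg to reach world target with tool-x angle ang (deg)"""
    s=env.get_state(); p=np.array(frm if frm is not None else s['tcp_pos']); a=axang(s) if a0 is None else a0
    d=np.array(target)-p; t=np.radians(a)
    y=0 if ang is None else -((ang-a+180)%360-180)
    return [round(100*(d[0]*np.cos(t)+d[1]*np.sin(t)),2),round(100*(d[0]*np.sin(t)-d[1]*np.cos(t)),2),round(-100*d[2],2)],round(y,1)
E
python3 - <<'E'
from h import *
import pickle
print(axang(), rel((.60,-.06,.33),81))
c=pickle.load(open('scene0.pkl','rb'))
for uv in ((205,155),(330,125),(238,208),(225,185)): print(uv,onz(c,uv,0).round(3))
E
```

```text
71.5610931790272 ([np.float64(-44.17), np.float64(58.82), np.float64(-13.62)], np.float64(-9.4))
(205, 155) [0.736 0.525 0.   ]
(330, 125) [1.065 0.328 0.   ]
(238, 208) [0.619 0.301 0.   ]
(225, 185) [0.669 0.389 0.   ]
```

Emit:
apply_moves([
  [[0,0,-6],0,1],
  [[-4,5,-10],0,1],
  [[-8,11,-13.6],0,1],
  [[-12,16,-13.6],0,1],
  [[-17,22,-13.6],0,1],
  [[-21,28,-13.6],-3,1],
  [[-25,33,-13.6],-6,1],
  [[-29,39,-13.6],-9.4,1],
  [[-33,44,-13.6],-9.4,1],
  [[-37,50,-13.6],-9.4,1],
])

```text
clock: 1.4
tcp_pos: [0.4944, 0.0965, 0.3304]
orientation: [-0.0, 0.761, 0.649, 0.0]
wrist_force: [1.1, 1.1, -0.1]
finger_gap: 0.0855
```

Run:
```python
from h import *
s=env.get_state(); print(s['clock'],s['tcp_pos'],s['joint_pos'],axang(), rel((.60,-.06,.33),81))
```

```text
1.4 [0.49437673 0.09651532 0.33042384] [3.31115606e-02 1.72331761e-01 1.92639651e-01 1.59089052e+00
 2.84353675e-04 1.91038243e-01] 80.95147079317417 ([np.float64(-13.8), np.float64(12.89), np.float64(0.04)], np.float64(-0.0))
```

Emit:
apply_moves([
  [[-4,4,0],0,1],
  [[-8,8,0],0,1],
  [[-12,11,0],0,1],
  [[-13.8,12.9,0],0,1],
  [[-13.8,12.9,0],0,1],
  [[-13.8,12.9,0],0,1],
  [[-13.8,12.9,0],0,0.6],
  [[-13.8,12.9,0],0,0.6],
  [[-13.8,12.9,0],0,0.6],
  [[-13.8,12.9,0],0,0.6],
])

```text
clock: 2.65
tcp_pos: [0.5993, -0.0578, 0.3307]
orientation: [0.0, 0.76, 0.649, 0.0]
wrist_force: [0.0, -0.5, -0.9]
finger_gap: 0.0512
```

Run:
```python
from h import *
import pickle
c=cam('wrist'); save(c,'wrist1'); pickle.dump(c,open('wrist1.pkl','wb'))
s=c['state'];print(s['tcp_pos'],axang(s),s['finger_gap'],s['joint_pos'])
```

```text
[ 0.59927188 -0.05784811  0.33065342] 80.98498769714077 0.05120720405245483 [-2.29561862e-01  3.83793185e-01  4.78744575e-01  1.66536502e+00
  1.01837978e-04 -7.22201811e-02]
```

View pics/wrist1.png

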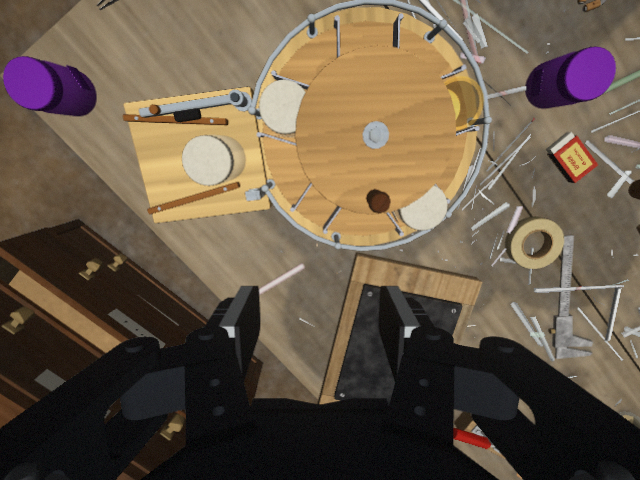

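Run:
```python
from h import *
import pickle
c=pickle.load(open('wrist1.pkl','rb'))
save(c,'w1a',(110,70,290,240),4); save(c,'w1b',(240,0,500,260),3)
```

```text
(no output)
```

View pics/w1a.png

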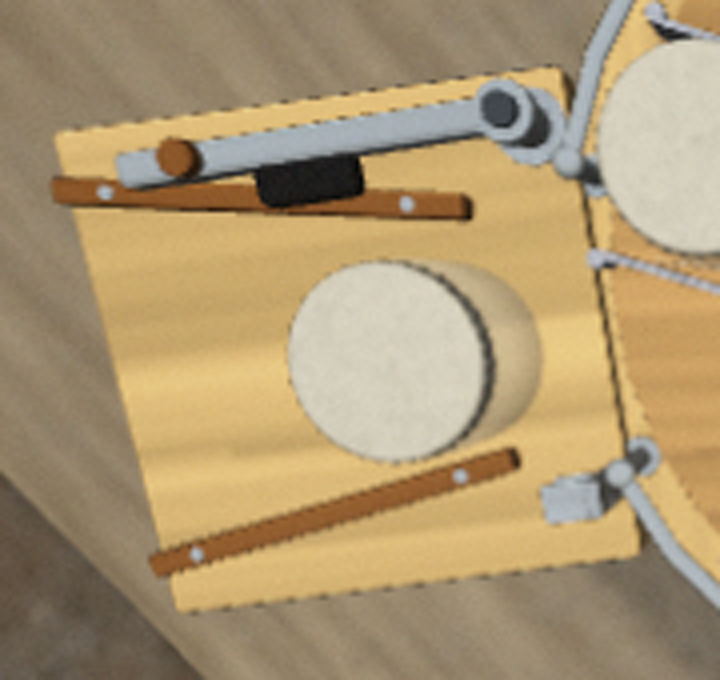

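View pics/w1b.png

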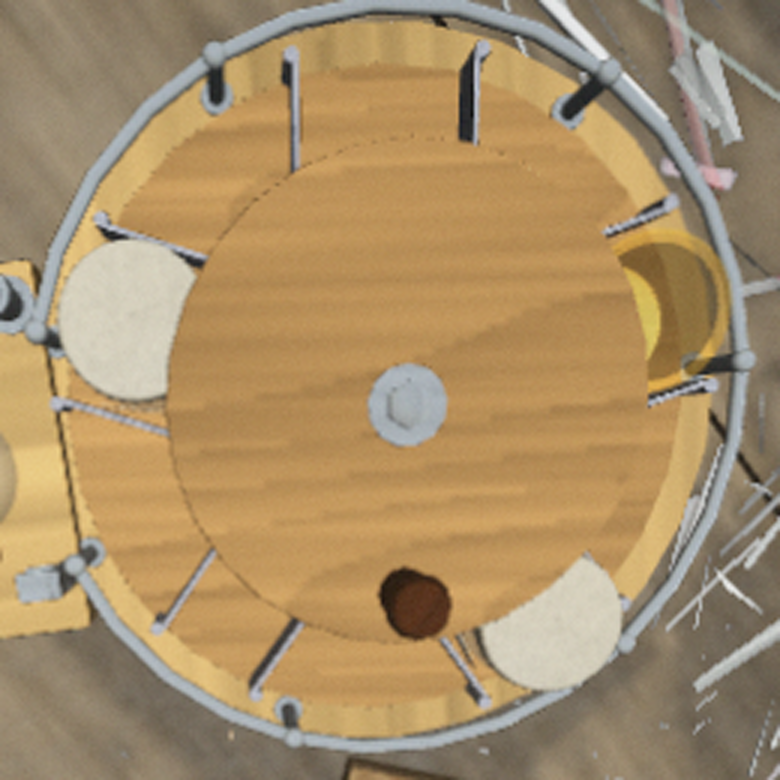

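Run:
```python
from h import *
import pickle
c=pickle.load(open('wrist1.pkl','rb'))
A=lambda u,v:(u/4+110,v/4+70)
B=lambda u,v:(u/3+240,v/3)
ax=onz(c,B(407,404),.122)
print('axis',ax)
k=onz(c,B(420,607),.163); d=k-ax; print('knob',k,np.hypot(*d[:2]),np.degrees(np.arctan2(d[1],d[0])))
for uv in ((290,53),(483,47)):
    p=onz(c,B(*uv),.056);d=p-ax;print('tip',p,np.hypot(*d[:2]),np.degrees(np.arctan2(d[1],d[0])))
P=[onz(c,A(*u),.0265) for u in ((57,132),(180,610),(640,552),(560,68))]
print(np.round(P,4)); 
o=(P[0]+P[1])/2; i=(P[2]+P[3])/2
for n,p in (('outer',o),('inner',i)):
    d=p-ax; print(n,np.hypot(*d[:2]),np.degrees(np.arctan2(d[1],d[0])))
d=o-i;print('lane dir',np.degrees(np.arctan2(d[1],d[0])))
d=P[0]-P[1];e=P[0]-P[3];e2=P[1]-P[2];print('edges',[np.degrees(np.arctan2(v[1],v[0])) for v in (d,e,e2)])
piv=onz(c,A(500,107),.076);but=onz(c,A(180,160),.077);end=onz(c,A(128,169),.068)
for n,p in (('piv',piv),('but',but),('end',end)): print(n,p,(p-ax).round(4))
d=but-piv;print(np.hypot(*d[:2]),np.degrees(np.arctan2(d[1],d[0])))
j=onz(c,A(390,361),.1045);d=j-ax;print('jar',j,np.hypot(*d[:2]),np.degrees(np.arctan2(d[1],d[0])))
# rail ring fit
ring=[(210,52),(606,70),(742,359),(627,645),(293,738),(76,565),(37,330)]
X=np.array([onz(c,B(*u),.065)[:2] for u in ring]); M=np.c_[2*X,np.ones(len(X))]
s=np.linalg.lstsq(M,(X**2).sum(1),rcond=None)[0]; print('ring',s[:2],np.sqrt(s[2]+s[:2]@s[:2]))
```

```text
axis [0.53361787 0.01279253 0.122     ]
knob [0.59786218 0.00333259 0.163     ] 0.0649370579484675 -8.376579345584194
tip [ 0.4013208  -0.00616509  0.056     ] 0.13364844278275853 -171.8452665512984
tip [0.41095766 0.06569702 0.056     ] 0.13358298154691547 156.66901568718853
[[ 0.4455 -0.2845  0.0265]
 [ 0.6021 -0.2899  0.0265]
 [ 0.6071 -0.1278  0.0265]
 [ 0.4516 -0.1227  0.0265]]
outer 0.30017241390558347 -91.87676912372773
inner 0.1380967240988252 -91.77378544940133
lane dir -91.9645162110731
edges [np.float64(178.04196675738726), np.float64(-92.15066517270121), np.float64(-91.77854490999793)]
piv [ 0.46729655 -0.13403683  0.076     ] [-0.0663 -0.1468 -0.046 ]
but [ 0.46717707 -0.22750818  0.077     ] [-0.0664 -0.2403 -0.045 ]
end [ 0.46589192 -0.24692263  0.068     ] [-0.0677 -0.2597 -0.054 ]
0.09347142282275592 -90.07323936484492
jar [ 0.53131852 -0.17330232  0.1045    ] 0.1861090608423109 -90.70789927163615
ring [0.53403078 0.01308809] 0.14236374659908457
```

Run:
```python
from h import *
print(rel((.598,.0033,.20)),rel((.598,.0033,.131)))
```

```text
([np.float64(6.03), np.float64(-1.09), np.float64(13.06)], 0) ([np.float64(6.03), np.float64(-1.09), np.float64(19.96)], 0)
```

Emit:
apply_moves([
  [[4,-0.8,3],0,0.6],
  [[6,-1.1,7],0,0.6],
  [[6,-1.1,12],0,0.6],
  [[6,-1.1,14],0,0.6],
  [[6,-1.1,17],0,0.6],
  [[6,-1.1,20],0,0.6],
  [[6,-1.1,20],0,0.6],
  [[6,-1.1,20],0,0.15],
  [[6,-1.1,20],0,0.1],
  [[6,-1.1,20],0,0],
], squeeze=30)

```text
clock: 3.95
tcp_pos: [0.5987, 0.0027, 0.1317]
orientation: [0.001, 0.761, 0.649, 0.001]
wrist_force: [0.7, -0.7, 0.7]
finger_gap: -0.0
```

Emit:
apply_moves([
  [[0,0,0],0,0],
  [[0,0,0],0,0],
  [[0,0,0],0,0],
  [[0,0,0],0,0],
  [[0,0,0],0,0],
  [[0,0,0],0,0],
  [[0,0,0],0,0],
  [[0,0,0],0,0],
  [[0,0,0],0,0],
  [[0,0,0],0,0],
])

```text
clock: 5.2
tcp_pos: [0.5979, 0.0028, 0.1305]
orientation: [-0.0, 0.761, 0.649, 0.0]
wrist_force: [0.6, 0.7, 0.3]
finger_gap: 0.0003
```

Run:
```python
from h import *
s=env.get_state(); print(s['clock'],s['tcp_pos'],axang(s),s['finger_gap'],s['wrist_force'],s['joint_pos'])
c=cam('wrist'); save(c,'wrist2')
p=s['tcp_pos'][:2]; ax=np.array([.5338,.013]); d=p-ax; r=np.hypot(*d); a0=np.degrees(np.arctan2(d[1],d[0])); print(r,a0)
a=axang(s)
for rr in (.066,):
  for k in range(0,97,8):
    t=np.radians(a0+k); P=[ax[0]+rr*np.cos(t),ax[1]+rr*np.sin(t),s['tcp_pos'][2]]
    print(k,rel(P,a+k))
```

```text
5.2 [0.5979106  0.00282918 0.13045542] 80.95961833391739 0.0003092447544562534 [0.61489187 0.66002042 0.32567197] [-1.29522910e-01  3.81789846e-01 -1.35904244e-02  1.17535096e+00
  9.57014027e-05  2.82615222e-02]
0.0649123596674507 -9.014557044638066
0 ([np.float64(-0.0), np.float64(0.11), np.float64(-0.0)], np.float64(0.0))
8 ([np.float64(0.92), np.float64(0.04), np.float64(-0.0)], np.float64(-8.0))
16 ([np.float64(1.82), np.float64(-0.15), np.float64(-0.0)], np.float64(-16.0))
24 ([np.float64(2.68), np.float64(-0.46), np.float64(-0.0)], np.float64(-24.0))
32 ([np.float64(3.5), np.float64(-0.9), np.float64(-0.0)], np.float64(-32.0))
40 ([np.float64(4.24), np.float64(-1.44), np.float64(-0.0)], np.float64(-40.0))
48 ([np.float64(4.9), np.float64(-2.08), np.float64(-0.0)], np.float64(-48.0))
56 ([np.float64(5.47), np.float64(-2.8), np.float64(-0.0)], np.float64(-56.0))
64 ([np.float64(5.93), np.float64(-3.6), np.float64(-0.0)], np.float64(-64.0))
72 ([np.float64(6.27), np.float64(-4.45), np.float64(-0.0)], np.float64(-72.0))
80 ([np.float64(6.5), np.float64(-5.35), np.float64(-0.0)], np.float64(-80.0))
88 ([np.float64(6.59), np.float64(-6.26), np.float64(-0.0)], np.float64(-88.0))
96 ([np.float64(6.56), np.float64(-7.18), np.float64(-0.0)], np.float64(-96.0))
```

View pics/wrist2.png

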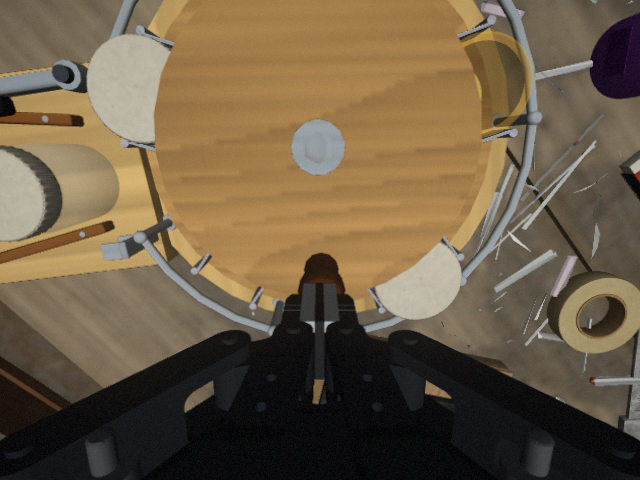

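Run:
```python
from h import *
c=cam('wrist'); s=c['state']; print(c['hand_eye'])
print(proj(c,[s['tcp_pos'],s['tcp_pos']+np.array([0,0,.019]),[.598,.0033,.163],[.598,.0033,.12],[.5338,.013,.122]]))
print(onz(c,(318,147),.122),onz(c,(322,262),.163))
save(c,'wrist2c',(220,180,420,440),3)
t=cam('top'); save(t,'top2',(250,190,400,330),4)
print(proj(t,[[.598,.0033,.163],[.5338,.013,.122]]), s['wrist_force'])
```

```text
[[ 9.99999620e-01 -8.60585284e-04 -1.41273888e-04 -3.76693702e-05]
 [ 8.67285618e-04  9.64334818e-01  2.64683973e-01 -6.68760888e-02]
 [-9.15478031e-05 -2.64683995e-01  9.64335198e-01 -1.80403810e-01]
 [ 0.00000000e+00  0.00000000e+00  0.00000000e+00  1.00000000e+00]]
[[319.20992755 272.04963194]
 [319.23226889 285.60371574]
 [320.28444673 297.21205544]
 [320.01986812 265.67824101]
 [319.02553933 147.73549414]]
[0.53335586 0.01253648 0.122     ] [0.58154402 0.00668182 0.163     ]
[[326.91796872 223.81188133]
 [323.56953976 254.72286934]] [-0.23163572 -0.43844333  0.36586506]
```

View pics/wrist2c.png

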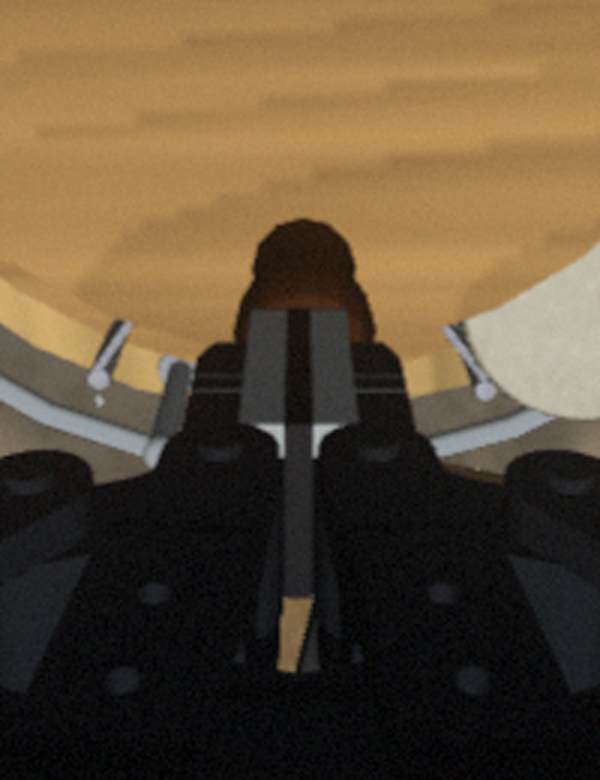

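View pics/top2.png

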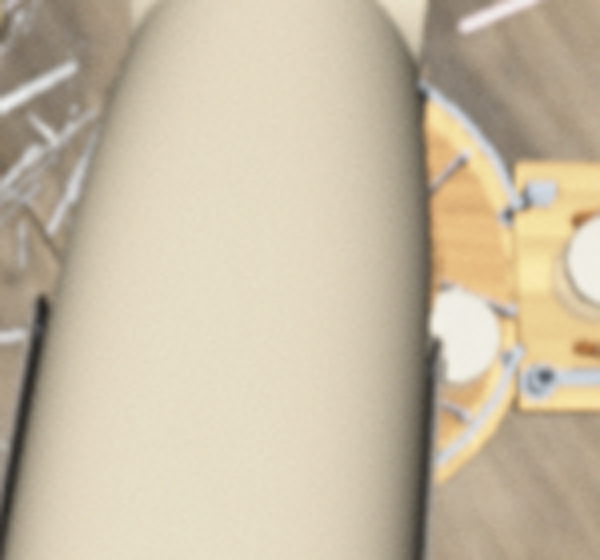

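Run:
```python
from h import *
c=cam('scene'); save(c,'scene2',(230,140,410,320),4)
print(proj(c,[[.598,.0033,.163],[.598,.0033,.12]]),c['state']['finger_gap'])
```

```text
[[332.48149189 209.03966788]
 [331.95396098 224.12822416]] -9.873015132936237e-06
```

View pics/scene2.png

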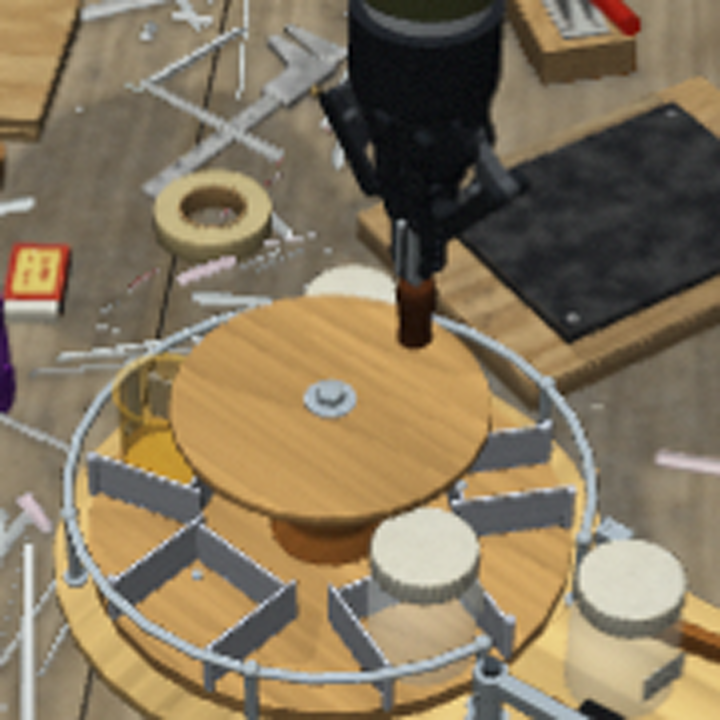

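Run:
```python
from h import *
import pickle
c=cam('wrist'); H=np.array(c['hand_eye'])
def tool(c,uv,y):
    p=cv2.undistortPoints(np.array([[uv]],float),c['K'],c['d'])[0,0]
    o=H[:3,3]; d=H[:3,:3]@np.array([p[0],p[1],1]); return o+d*(y-o[1])/d[1]
for y in (-.011,0,.011): print(y,tool(c,(302,283),y),tool(c,(338,283),y))
for uv in ((210,297),(428,297),(210,355),(155,335)): print(uv,[tool(c,uv,y).round(4) for y in (-.011,.011)])
im=cv2.cvtColor(c['pixels'],cv2.COLOR_RGB2HSV)
# scene tip
s=cam('scene'); 
for z in (.13,.15,.165,.18): print(z,proj(s,[[.5979,.0028,z]]))
```

```text
-0.011 [-0.00718048 -0.011      -0.04272258] [ 0.00781153 -0.011      -0.0427556 ]
0 [-0.00858665  0.         -0.01561807] [ 0.00935676  0.         -0.0156576 ]
0.011 [-0.00999281  0.011       0.01148643] [0.01090199 0.011      0.0114404 ]
(210, 297) [array([-0.0413, -0.011 , -0.0566]), array([-0.0576,  0.011 , -0.0078])]
(428, 297) [array([ 0.0411, -0.011 , -0.0567]), array([ 0.0573,  0.011 , -0.008 ])]
(210, 355) [array([-0.03  , -0.011 , -0.0947]), array([-0.0418,  0.011 , -0.061 ])]
(155, 335) [array([-0.0497, -0.011 , -0.0841]), array([-0.0693,  0.011 , -0.0461])]
0.13 [[332.24039636 220.7962384 ]]
0.15 [[332.48722337 213.78946957]]
0.165 [[332.67524032 208.43854922]]
0.18 [[332.86577358 203.00387748]]
```

Emit:
apply_moves([
  [[0,0,-1],0,0.6],
  [[0,0,-1],0,0.6],
  [[0,0,-1],0,0.6],
  [[0,0,0],0,0.6],
  [[0,0,1],0,0.6],
  [[0,0,1.4],0,0.6],
  [[0,0,1.8],0,0.6],
  [[0,0,2.2],0,0.6],
  [[0,0,2.6],0,0.6],
  [[0,0,2.6],0,0.6],
])

```text
clock: 6.75
tcp_pos: [0.5977, 0.0029, 0.1041]
orientation: [-0.0, 0.761, 0.649, -0.0]
wrist_force: [-0.0, 0.3, -0.0]
finger_gap: 0.0512
```

Run:
```python
from h import *
c=cam('wrist'); save(c,'wrist3',(180,180,460,420),2.5);c=cam('scene'); save(c,'scene3',(280,160,380,260),6)
```

```text
(no output)
```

View pics/wrist3.png

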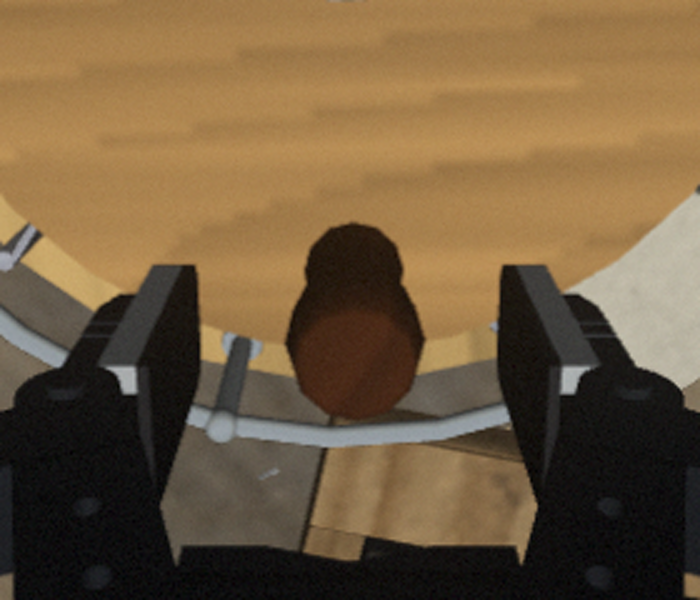

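View pics/scene3.png

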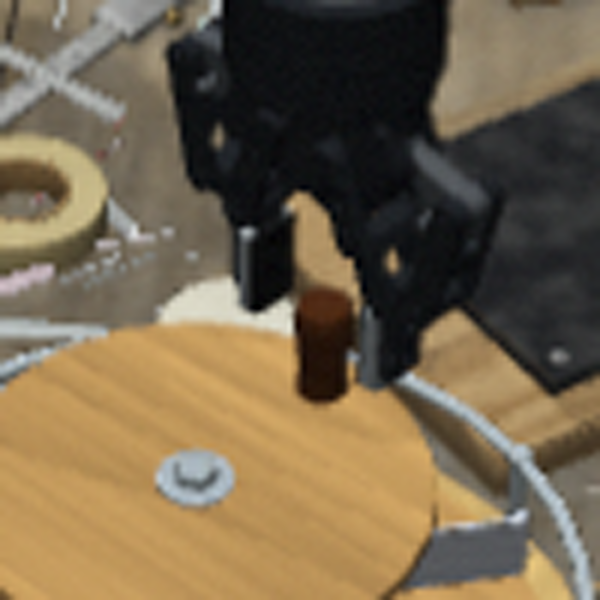

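Emit:
apply_moves([
  [[0,0,0.4],0,0.6],
  [[0,0,0.8],0,0.6],
  [[0,0,1.0],0,0.6],
  [[0,0,1.0],0,0.5],
  [[0,0,1.0],0,0.3],
  [[0,0,1.0],0,0.1],
  [[0,0,1.0],0,0.1],
  [[0,0,1.0],0,0],
  [[0,0,1.0],0,0],
  [[0,0,1.0],0,0],
], squeeze=30)

```text
clock: 8.1
tcp_pos: [0.5981, 0.0032, 0.0947]
orientation: [-0.0, 0.761, 0.649, 0.0]
wrist_force: [-0.3, 3.2, 2.9]
finger_gap: 0.0208
```

Run:
```python
from h import *
s=env.get_state(); print(s['clock'],s['tcp_pos'],axang(s),s['finger_gap'],s['wrist_force'],s['joint_pos'])
```

```text
8.1 [0.59808413 0.00317955 0.09471415] 80.97651977702921 0.020806990315318817 [-0.25892724  3.15601516  2.87131705] [-1.29200491e-01  4.02190256e-01 -7.35215784e-02  1.09459125e+00
  6.26128761e-04  2.82892557e-02]
```

```bash
cat > arc.py <<'E'
from h import *
import sys
tot=float(sys.argv[1]); r=float(sys.argv[2]); ks=[float(x) for x in sys.argv[3:]]
s=env.get_state(); ax=np.array([.5338,.013]); p=s['tcp_pos']; d=p[:2]-ax; a0=np.degrees(np.arctan2(d[1],d[0])); a=axang(s)
print(a0,np.hypot(*d),a)
for k in ks:
    t=np.radians(a0+k); print(k,rel([ax[0]+r*np.cos(t),ax[1]+r*np.sin(t),p[2]],a+k))
E
python3 arc.py 96 .0655 2 6 11 17 23 29 35 41 46 49
```

```text
-8.68571620172483 0.06502991868855769 80.97651977702921
2.0 ([np.float64(0.23), np.float64(0.04), np.float64(-0.0)], np.float64(-2.0))
6.0 ([np.float64(0.68), np.float64(0.01), np.float64(-0.0)], np.float64(-6.0))
11.0 ([np.float64(1.25), np.float64(-0.08), np.float64(-0.0)], np.float64(-11.0))
17.0 ([np.float64(1.91), np.float64(-0.25), np.float64(-0.0)], np.float64(-17.0))
23.0 ([np.float64(2.56), np.float64(-0.49), np.float64(-0.0)], np.float64(-23.0))
29.0 ([np.float64(3.17), np.float64(-0.79), np.float64(-0.0)], np.float64(-29.0))
35.0 ([np.float64(3.75), np.float64(-1.16), np.float64(-0.0)], np.float64(-35.0))
41.0 ([np.float64(4.29), np.float64(-1.58), np.float64(-0.0)], np.float64(-41.0))
46.0 ([np.float64(4.7), np.float64(-1.98), np.float64(-0.0)], np.float64(-46.0))
49.0 ([np.float64(4.93), np.float64(-2.23), np.float64(-0.0)], np.float64(-49.0))
```

Emit:
apply_moves([
  [[0.23,0.04,0],-2,0],
  [[0.68,0,0],-6,0],
  [[1.25,-0.1,0],-11,0],
  [[1.9,-0.25,0],-17,0],
  [[2.56,-0.5,0],-23,0],
  [[3.17,-0.8,0],-29,0],
  [[3.75,-1.16,0],-35,0],
  [[4.3,-1.6,0],-41,0],
  [[4.7,-2,0],-46,0],
  [[4.93,-2.23,0],-49,0],
])

```text
clock: 9.35
tcp_pos: [0.5833, 0.0545, 0.0947]
orientation: [0.0, 0.422, 0.907, -0.001]
wrist_force: [-1.5, -0.2, 5.4]
finger_gap: 0.0208
```

```bash
python3 - <<'E'
from h import *
s=env.get_state();print(s['finger_gap'],s['wrist_force'],s['ft_torque'])
E
python3 arc.py 96 .0655 2 6 11 17 23 29 35 41 45 47.5
```

```text
0.02083252963780532 [-1.53990326 -0.19580406  5.41567981] [-0.19854922  0.44202312 -0.23860821]
39.942924621726256 0.06458662596510308 130.11587720875457
2.0 ([np.float64(0.23), np.float64(0.09), np.float64(-0.0)], np.float64(-2.0))
6.0 ([np.float64(0.68), np.float64(0.06), np.float64(-0.0)], np.float64(-6.0))
11.0 ([np.float64(1.25), np.float64(-0.03), np.float64(-0.0)], np.float64(-11.0))
17.0 ([np.float64(1.92), np.float64(-0.19), np.float64(-0.0)], np.float64(-17.0))
23.0 ([np.float64(2.56), np.float64(-0.42), np.float64(-0.0)], np.float64(-23.0))
29.0 ([np.float64(3.18), np.float64(-0.72), np.float64(-0.0)], np.float64(-29.0))
35.0 ([np.float64(3.76), np.float64(-1.08), np.float64(-0.0)], np.float64(-35.0))
41.0 ([np.float64(4.3), np.float64(-1.5), np.float64(-0.0)], np.float64(-41.0))
45.0 ([np.float64(4.64), np.float64(-1.81), np.float64(-0.0)], np.float64(-45.0))
47.5 ([np.float64(4.84), np.float64(-2.02), np.float64(-0.0)], np.float64(-47.5))
```

Emit:
apply_moves([
  [[0.23,0.04,0],-2,0],
  [[0.68,0.02,0],-6,0],
  [[1.25,-0.08,0],-11,0],
  [[1.92,-0.24,0],-17,0],
  [[2.56,-0.47,0],-23,0],
  [[3.18,-0.77,0],-29,0],
  [[3.76,-1.13,0],-35,0],
  [[4.3,-1.55,0],-41,0],
  [[4.66,-1.87,0],-45,0],
  [[4.88,-2.1,0],-48,0],
])

```text
clock: 10.6
tcp_pos: [0.536, 0.0775, 0.0947]
orientation: [0.0, 0.017, 1.0, -0.001]
wrist_force: [-1.7, -4.0, 3.5]
finger_gap: 0.021
```

```bash
python3 arc.py 96 .0655 1;  python3 - <<'E'
from h import *
import pickle
c=cam('top'); save(c,'top4',(250,190,510,320),3);pickle.dump(c,open('top4.pkl','wb'))
c=cam('scene'); save(c,'scene4',(220,160,480,360),3); pickle.dump(c,open('scene4.pkl','wb'))
E
```

```text
88.02960887344 0.06457208805150562 178.05135532054993
1.0 ([np.float64(0.11), np.float64(0.09), np.float64(-0.0)], np.float64(-1.0))
```

View pics/top4.png

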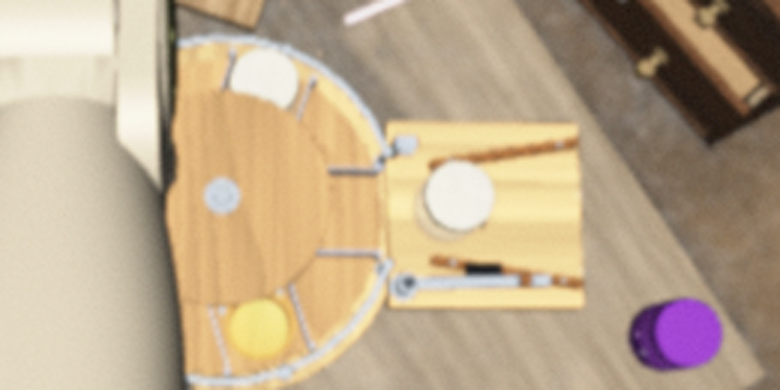

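View pics/scene4.png

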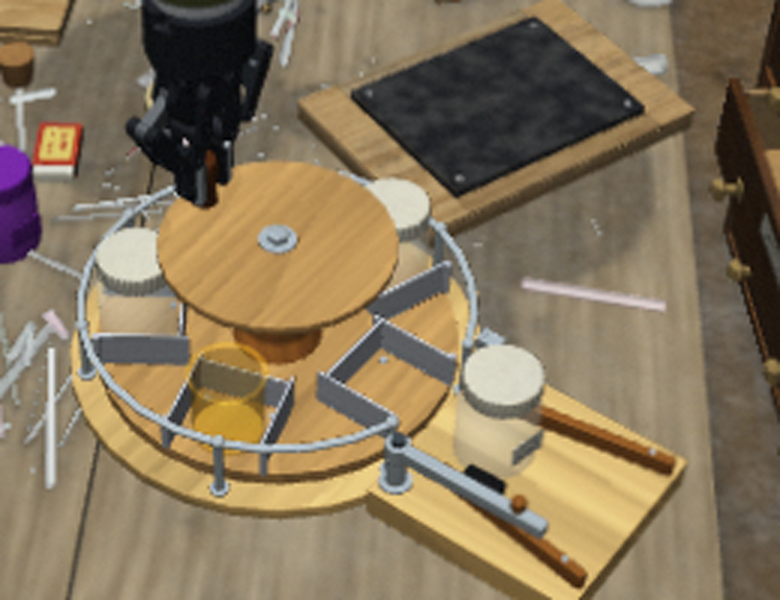

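Run:
```python
from h import *
import pickle
c=pickle.load(open('top4.pkl','rb'));s=pickle.load(open('scene4.pkl','rb'))
ax=np.array([.5338,.013,0])
def f(c,uv,sc,o,n):
    p=onz(c,(uv[0]/sc+o[0],uv[1]/sc+o[1]),.056);d=p-ax;print(n,p,np.hypot(*d[:2]),np.degrees(np.arctan2(d[1],d[0])));return p
a=f(c,(378,172),3,(250,190),'t1');b=f(c,(379,254),3,(250,190),'t2')
d=(a+b)/2-ax;print(np.degrees(np.arctan2(d[1],d[0])))
a=f(s,(455,373),3,(220,160),'s1');b=f(s,(394,422),3,(220,160),'s2')
d=(a+b)/2-ax;print(np.degrees(np.arctan2(d[1],d[0])))
```

```text
t1 [ 0.55891041 -0.11666635  0.056     ] 0.1320753370406602 -79.04010348025552
t2 [ 0.49098626 -0.11445848  0.056     ] 0.1344569801202427 -108.5673771460746
-93.93866235213737
s1 [ 0.55185698 -0.13194961  0.056     ] 0.1460699987717211 -82.89900607617633
s2 [ 0.48908963 -0.12214621  0.056     ] 0.1423499777492927 -108.30574681569666
-95.43579106419071
```

Run:
```python
from h import *
print(rel((.5255,-.237,.24),178.1))
```

```text
([np.float64(-0.11), np.float64(-31.47), np.float64(-14.53)], np.float64(-0.1))
```

Emit:
apply_moves([
  [[0,0,0],0,0.6],
  [[0,0,0],0,0.6],
  [[0,0,0],0,0.6],
  [[0,0,-4],0,0.6],
  [[0,0,-8],0,0.6],
  [[0,0,-12],0,0.6],
  [[0,-4,-14.5],0,0.6],
  [[0.2,-10,-14.5],0,0.6],
  [[0.3,-16,-14.5],0,0.5],
  [[0.3,-22,-14.5],0,0.4],
])

```text
clock: 11.95
tcp_pos: [0.5253, -0.1424, 0.2395]
orientation: [0.0, 0.017, 1.0, -0.0]
wrist_force: [0.5, 0.5, -0.2]
finger_gap: 0.0341
```

Run:
```python
from h import *
import pickle
s=env.get_state(); print(s['tcp_pos'],axang(s),rel((.5255,-.237,.24),178.1),s['joint_pos'])
c=cam('wrist'); save(c,'wrist5');pickle.dump(c,open('wrist5.pkl','wb'))
```

```text
[ 0.52529682 -0.14241917  0.23952665] 178.0079172191785 ([np.float64(-0.35), np.float64(-9.45), np.float64(-0.05)], np.float64(-0.1)) [-4.12413150e-01  2.43911916e-01  6.21791780e-02  1.38840296e+00
  2.13495500e-04 -1.94844099e+00]
```

View pics/wrist5.png

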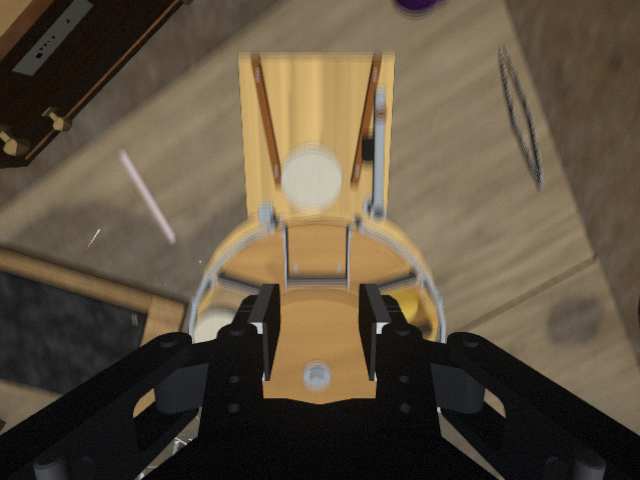

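Run:
```python
from h import *
import pickle
c=pickle.load(open('wrist5.pkl','rb'))
save(c,'w5c',(220,40,420,310),3)
a=onz(c,(286,227),.056);b=onz(c,(350,227),.056);x=onz(c,(317,375),.122)
print(a,b,x); m=(a+b)/2-x; print(np.degrees(np.arctan2(m[1],m[0])),np.hypot(*m[:2]))
o=(onz(c,(239,54),.0265)+onz(c,(394,54),.0265))/2-x; print(np.degrees(np.arctan2(o[1],o[0])),np.hypot(*o[:2]))
print('jar',onz(c,(311,178),.1045)-x)
```

```text
[ 0.56098267 -0.12614799  0.056     ] [ 0.49357894 -0.12375401  0.056     ] [0.53283181 0.00704968 0.122     ]
-92.40803374773687 0.13211735006438208
-91.92401744662556 0.3029409049257403
jar [-0.00158526 -0.18767538 -0.0175    ]
```

View pics/w5c.png

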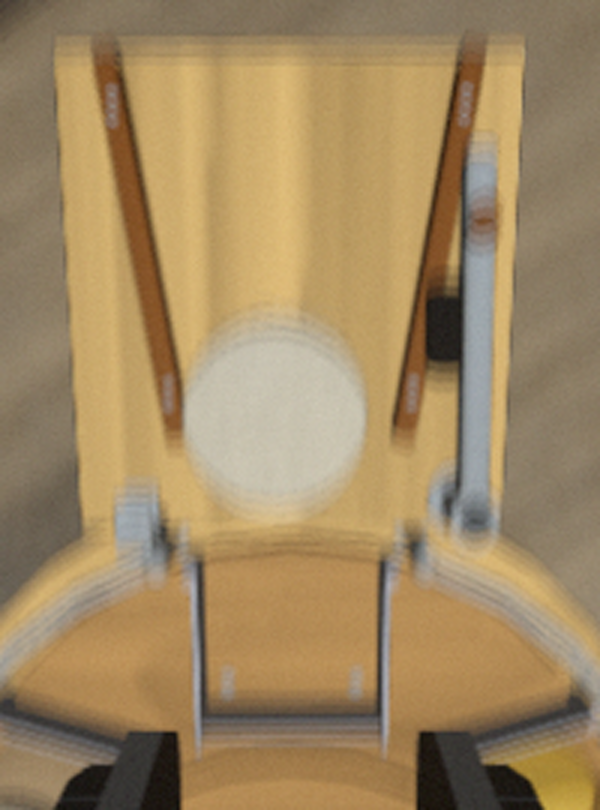

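Run:
```python
from h import *
import pickle
c=pickle.load(open('wrist5.pkl','rb'));H=np.array(c['hand_eye'])
def tool(c,uv,y):
    p=cv2.undistortPoints(np.array([[uv]],float),c['K'],c['d'])[0,0]
    o=H[:3,3]; d=H[:3,:3]@np.array([p[0],p[1],1]); return o+d*(y-o[1])/d[1]
for y in (-.0425,-.038,-.03,0): print(y,tool(c,(253,402),y),tool(c,(388,402),y))
# tip corners now (gap 34)
print([tool(c,(278,285),y) for y in (-.011,-.009)])
```

```text
-0.0425 [-0.00662071 -0.0425     -0.15085964] [ 0.00666264 -0.0425     -0.15087424]
-0.038 [-0.00781653 -0.038      -0.14544044] [ 0.00790336 -0.038      -0.14545772]
-0.03 [-0.00994242 -0.03       -0.13580631] [ 0.01010908 -0.03       -0.13582834]
0 [-0.01791453  0.         -0.0996783 ] [ 0.01838052  0.         -0.09971819]
[array([-0.01702957, -0.011     , -0.04457763]), array([-0.01763379, -0.009     , -0.03972954])]
```

Run:
```python
from h import *
import pickle
s=pickle.load(open('scene0.pkl','rb'))
for z in (.13,.137,.141,.147,.155): print(z,proj(s,[[.583,-.0208,z],[.594-.0013,-.0225-.008,z],[.605,-.0245,z]]).round(1).tolist())
```

```text
0.13 [[337.4, 229.0], [343.8, 228.4], [344.7, 224.1]]
0.137 [[337.5, 226.6], [343.9, 225.9], [344.8, 221.6]]
0.141 [[337.6, 225.2], [344.0, 224.5], [344.9, 220.2]]
0.147 [[337.7, 223.1], [344.1, 222.4], [345.0, 218.1]]
0.155 [[337.8, 220.2], [344.3, 219.6], [345.1, 215.3]]
```

Emit:
apply_moves([
  [[-0.3,-3,0],0,0.4],
  [[-0.3,-6,0],0,0.4],
  [[-0.3,-9.5,0],0,0.4],
  [[-0.3,-9.5,5],0,0.4],
  [[-0.3,-9.5,10],0,0.4],
  [[-0.3,-9.5,14],0,0.4],
  [[-0.3,-9.5,16],0,0.4],
  [[-0.3,-9.5,18],0,0.4],
  [[-0.3,-9.5,18],0,0.4],
  [[-0.3,-9.5,18],0,0.4],
])

```text
clock: 13.25
tcp_pos: [0.5254, -0.2359, 0.06]
orientation: [0.0, 0.018, 1.0, -0.0]
wrist_force: [0.3, 0.4, 0.1]
finger_gap: 0.034
```

Run:
```python
from h import *
import pickle
s=env.get_state(); print(s['tcp_pos'],axang(s),s['wrist_force'],s['finger_gap'])
c=cam('wrist'); save(c,'wrist6');pickle.dump(c,open('wrist6.pkl','wb'))
c=cam('scene'); save(c,'scene6',(330,220,480,370),5)
p=s['tcp_pos']
for D in (.03,.035,.04,.045): print(D,proj(c,[p+[.017,-.011,D],p+[-.017,-.011,D],p+[.025,-.011,D],p+[-.025,-.011,D]]).round(1).tolist())
```

```text
[ 0.52543877 -0.23592327  0.06003888] 177.97454989857192 [0.30248594 0.39745983 0.08570828] 0.03404300193682614
0.03 [[419.3, 300.9], [410.9, 311.6], [421.2, 298.4], [408.8, 314.2]]
0.035 [[419.6, 299.2], [411.2, 310.0], [421.6, 296.7], [409.1, 312.5]]
0.04 [[419.9, 297.6], [411.5, 308.3], [421.9, 295.1], [409.4, 310.9]]
0.045 [[420.3, 295.9], [411.8, 306.7], [422.2, 293.4], [409.7, 309.2]]
```

View pics/wrist6.png

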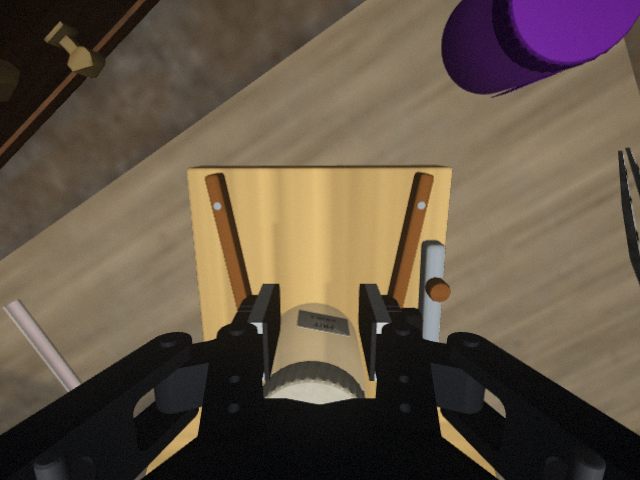

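View pics/scene6.png

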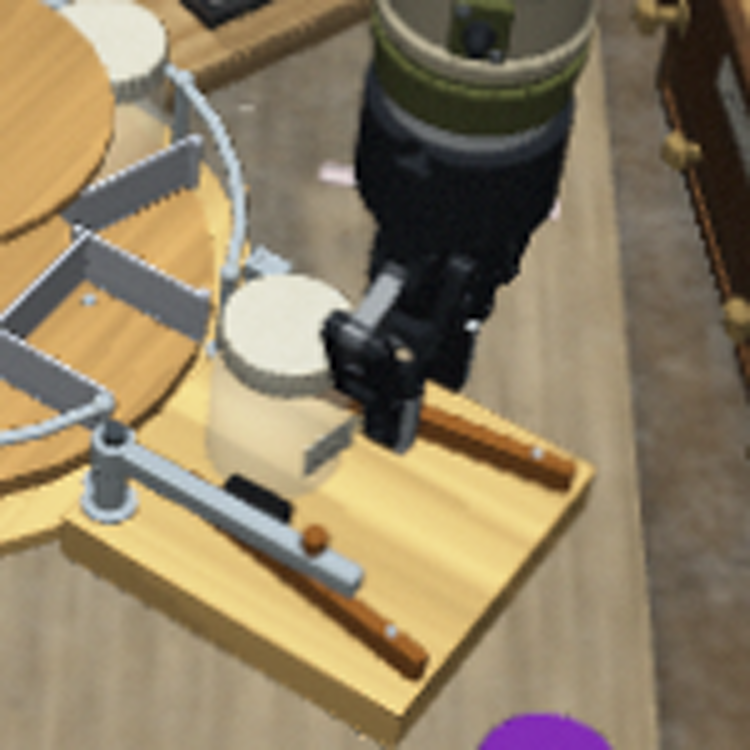

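Emit:
apply_moves([
  [[-0.2,0,1],0,0.235],
  [[-0.4,0,2],0,0.235],
  [[-0.4,0,3],0,0.235],
  [[-0.4,0,4],0,0.235],
  [[-0.4,0,4.8],0,0.235],
  [[-0.4,0,5.3],0,0.235],
  [[-0.4,0,5.7],0,0.235],
  [[-0.4,0,6.0],0,0.235],
  [[-0.4,0,6.2],0,0.235],
  [[-0.4,0,6.2],0,0.235],
])

```text
clock: 14.6
tcp_pos: [0.529, -0.236, -0.0026]
orientation: [0.0, 0.018, 1.0, 0.0]
wrist_force: [-0.1, -0.8, 0.3]
finger_gap: 0.0203
```

Run:
```python
from h import *
import pickle
s=env.get_state(); print(s['tcp_pos'],axang(s),s['wrist_force'],s['finger_gap'])
c=cam('wrist'); save(c,'wrist7')
c=cam('scene'); save(c,'scene7',(330,220,480,370),5)
```

```text
[ 0.5289987  -0.23597715 -0.0026045 ] 177.9611177573663 [-0.05950175 -0.75439506  0.26594007] 0.02028309644999979
```

View pics/wrist7.png

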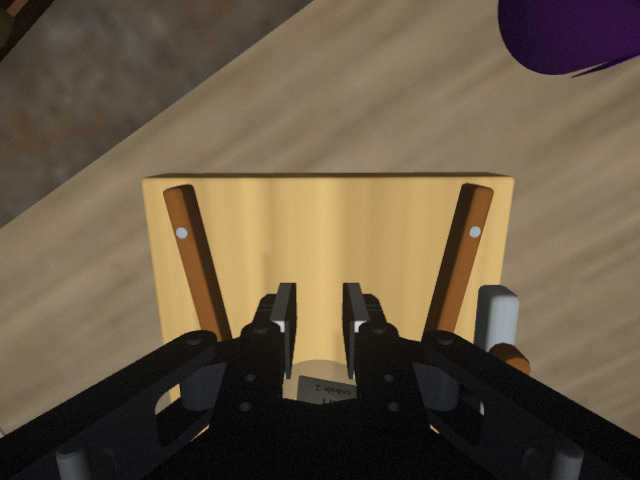

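View pics/scene7.png

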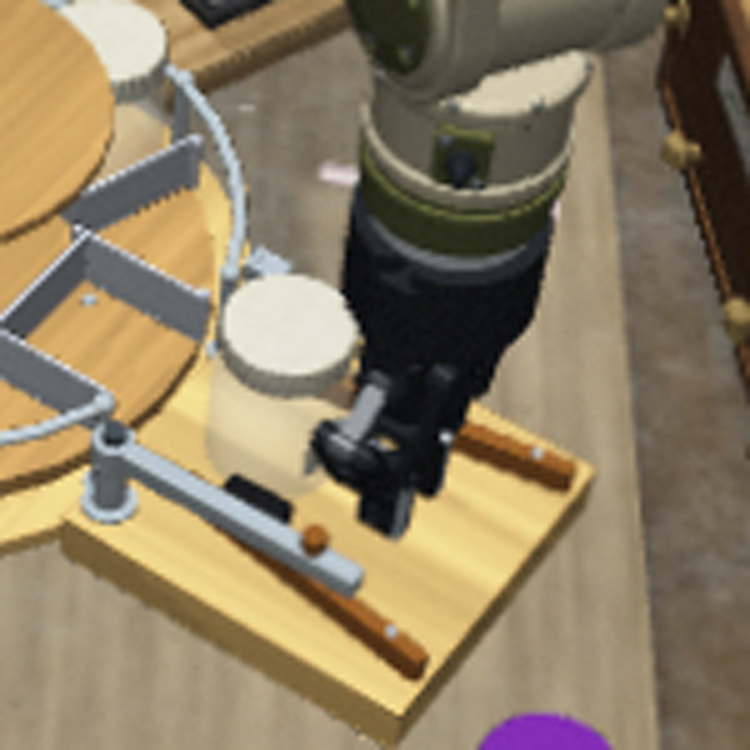

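Run:
```python
from h import *
c=cam('scene');p=env.get_state()['tcp_pos']
for D in (.03,.035,.04,.045): print(D,proj(c,[p+[-.01,-.011,D],p+[-.018,-.011,D],p+[.018,-.011,D]]).round(1).tolist())
def st(x,y): 
    u=np.array([np.cos(np.radians(-91.9)),np.sin(np.radians(-91.9))]); v=np.array([-u[1],u[0]]); q=np.array([.5338,.013])+x*u+y*v; return (*q,p[2])
for x,y in ((.225,.004),(.19,.002),(.165,0),(.139,0),(.136,0)): print(x,rel(st(x,y),178.1))
```

```text
0.03 [[409.8, 327.9], [407.9, 330.4], [416.5, 319.2]]
0.035 [[410.1, 326.4], [408.2, 328.9], [416.8, 317.6]]
0.04 [[410.4, 324.8], [408.5, 327.4], [417.2, 316.1]]
0.045 [[410.7, 323.3], [408.7, 325.8], [417.5, 314.6]]
0.225 ([np.float64(-0.03), np.float64(2.41), np.float64(-0.0)], np.float64(-0.1))
0.19 ([np.float64(0.17), np.float64(5.91), np.float64(-0.0)], np.float64(-0.1))
0.165 ([np.float64(0.38), np.float64(8.41), np.float64(-0.0)], np.float64(-0.1))
0.139 ([np.float64(0.39), np.float64(11.01), np.float64(-0.0)], np.float64(-0.1))
0.136 ([np.float64(0.39), np.float64(11.31), np.float64(-0.0)], np.float64(-0.1))
```

Emit:
apply_moves([
  [[0,1.2,0],0,0.235],
  [[0,2.0,0],0,0.235],
  [[0,2.5,0],0,0.235],
  [[0,3.0,0],0,0.235],
  [[0.05,3.6,0],0,0.235],
  [[0.1,4.2,0],0,0.235],
  [[0.15,4.9,0],0,0.235],
  [[0.2,5.6,0],0,0.235],
  [[0.28,6.2,0],0,0.235],
  [[0.35,6.7,0],0,0.235],
])

```text
clock: 16.0
tcp_pos: [0.5278, -0.1684, -0.0026]
orientation: [-0.0, 0.018, 1.0, 0.0]
wrist_force: [0.6, -0.5, -0.3]
finger_gap: 0.02
```

Run:
```python
from h import *
import pickle
s=env.get_state(); print(s['tcp_pos'],axang(s),s['wrist_force'],s['finger_gap'])
c=cam('scene'); save(c,'scene8',(300,200,450,350),5)
```

```text
[ 0.52781554 -0.16843776 -0.0025955 ] 177.9692363926586 [ 0.58705023 -0.49715655 -0.32660901] 0.020013588565023388
```

View pics/scene8.png

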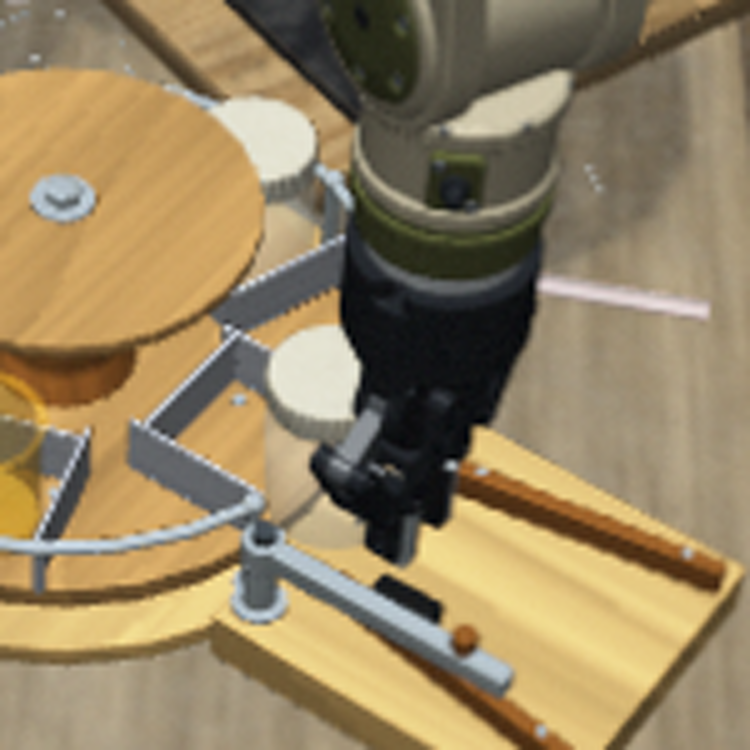

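Emit:
apply_moves([
  [[0.02,0.4,0],0,0.235],
  [[0.04,0.8,0],0,0.235],
  [[0.05,1.2,0],0,0.235],
  [[0.05,1.6,0],0,0.235],
  [[0.05,2.0,0],0,0.235],
  [[0.05,2.4,0],0,0.235],
  [[0.05,2.8,0],0,0.235],
  [[0.05,3.2,0],0,0.235],
  [[0.05,3.6,0],0,0.235],
  [[0.05,3.8,0],0,0.235],
])

```text
clock: 17.3
tcp_pos: [0.5287, -0.1306, -0.0026]
orientation: [-0.0, 0.018, 1.0, 0.0]
wrist_force: [-0.1, -0.2, -0.1]
finger_gap: 0.0199
```

Run:
```python
from h import *
import pickle
s=env.get_state(); print(s['tcp_pos'],axang(s),s['wrist_force'],s['finger_gap'])
c=cam('scene'); save(c,'scene9',(300,200,450,350),5)
print(onz(c,(0,0),0)[:0])
c=cam('top'); save(c,'top9',(250,190,510,320),3)
```

```text
[ 0.52871264 -0.13057399 -0.00259476] 177.97858622916425 [-0.13886982 -0.1631387  -0.14639808] 0.01989047801003574
[]
```

View pics/scene9.png

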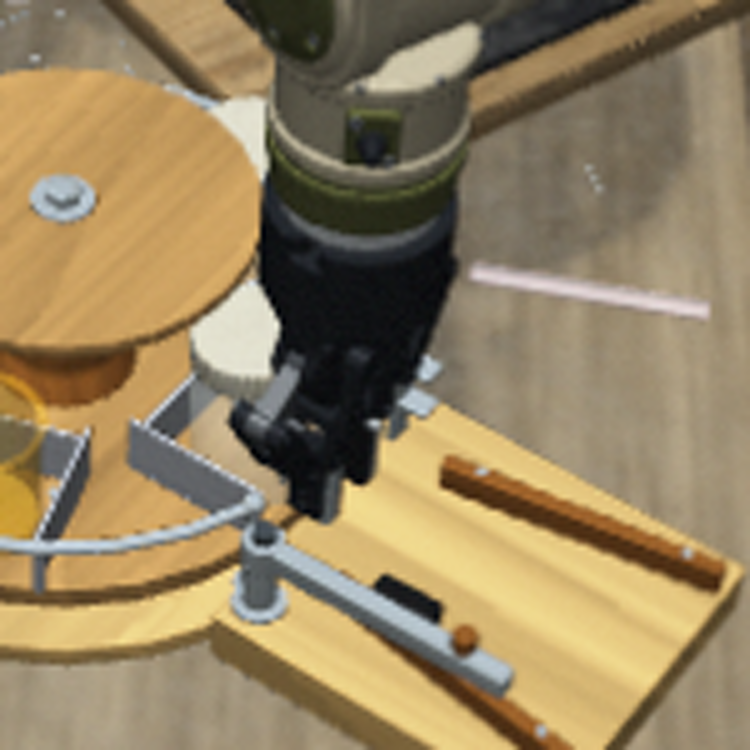

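View pics/top9.png

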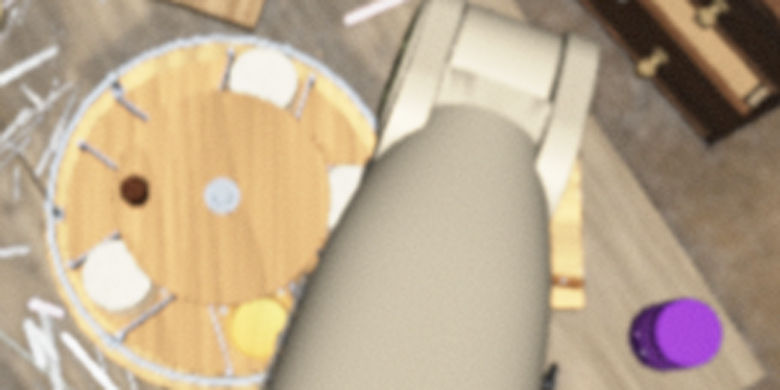

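Emit:
apply_moves([
  [[0,0.1,0],0,0.235],
  [[0,0.2,0],0,0.235],
  [[0,0.3,0],0,0.235],
  [[0,0.35,0],0,0.235],
  [[0,0.4,0],0,0.235],
  [[0,0.45,0],0,0.235],
  [[0,0.5,0],0,0.235],
  [[0,0.5,0],0,0.235],
  [[0,0.5,0],0,0.235],
  [[0,0.5,0],0,0.235],
])

```text
clock: 18.65
tcp_pos: [0.5289, -0.126, -0.0026]
orientation: [0.0, 0.018, 1.0, -0.0]
wrist_force: [-0.2, -0.5, 0.6]
finger_gap: 0.02
```

Run:
```python
from h import *
s=env.get_state(); print(s['tcp_pos'],s['wrist_force'])
```

```text
[ 0.52892956 -0.12596322 -0.00256364] [-0.1702349  -0.4706675   0.63713522]
```

Continue in small steps until the back wall is felt.

Emit:
apply_moves([
  [[0,0.05,0],0,0.235],
  [[0,0.1,0],0,0.235],
  [[0,0.15,0],0,0.235],
  [[0,0.2,0],0,0.235],
  [[0,0.2,0],0,0.235],
  [[0,0.2,0],0,0.235],
  [[0,0.2,0],0,0.235],
  [[0,0.2,0],0,0.235],
  [[0,0.2,0],0,0.235],
  [[0,0.2,0],0,0.235],
])

```text
clock: 19.9
tcp_pos: [0.5297, -0.1254, -0.0021]
orientation: [0.001, 0.018, 1.0, -0.001]
wrist_force: [0.7, -6.6, 1.0]
finger_gap: 0.0201
```

Run:
```python
from h import *
import pickle
s=env.get_state(); print(s['tcp_pos'],s['wrist_force'])
c=cam('scene'); save(c,'scene10',(300,200,420,320),6);c=cam('wrist'); save(c,'wrist10')
```

```text
[ 0.5296772  -0.12538842 -0.00214951] [ 0.67895882 -6.56598007  0.9602286 ]
```

View pics/scene10.png

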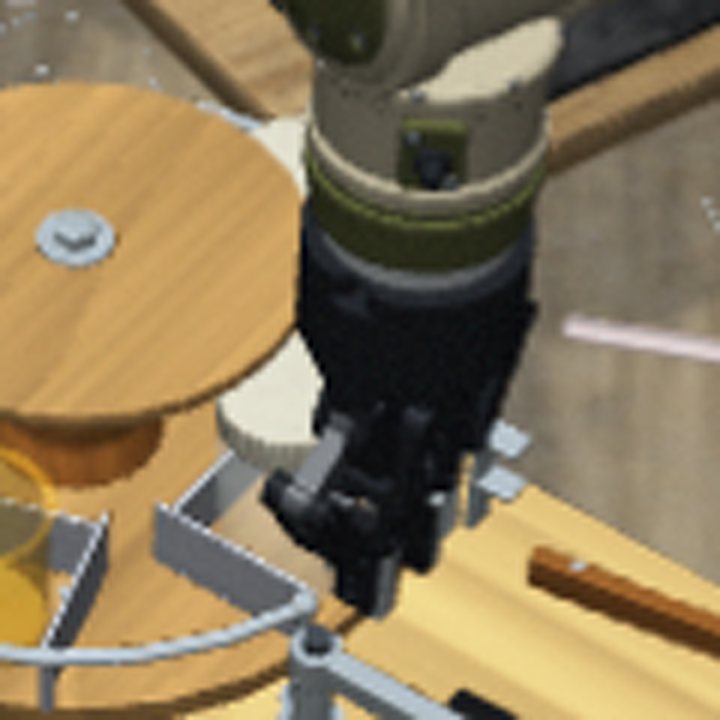

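View pics/wrist10.png

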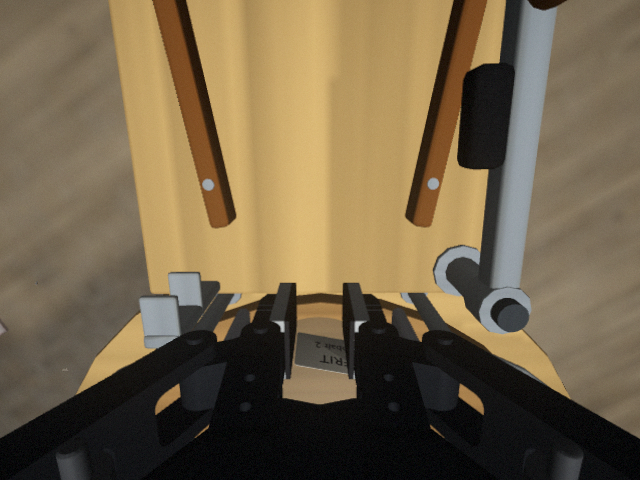

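```bash
cat > st.py <<'E'
from h import *
u=np.array([np.cos(np.radians(-91.9)),np.sin(np.radians(-91.9))]); v=np.array([-u[1],u[0]]); AX=np.array([.5338,.013])
def st(x,y,z): return (*(AX+x*u+y*v),z)
def inst(p): d=np.array(p[:2])-AX; return d@u,d@v
def barpt(th,off,z,s=.09):
    t=np.radians(th); return st(.150+s*np.cos(t)+off*np.sin(t),-.062+s*np.sin(t)-off*np.cos(t),z)
E
python3 - <<'E'
from st import *
print(inst(env.get_state()['tcp_pos']))
for p,a in ((st(.205,0,0),178.1),(st(.205,0,.12),178.1),(barpt(1.8,.035,.12),89.9)): print(rel(p,a))
E
```

```text
(np.float64(0.13843746468030402), np.float64(0.0005024270404712934))
([np.float64(0.03), np.float64(-6.66), np.float64(-0.21)], np.float64(-0.2))
([np.float64(0.03), np.float64(-6.66), np.float64(-12.21)], np.float64(-0.2))
([np.float64(9.43), np.float64(-10.29), np.float64(-12.21)], np.float64(88.0))
```

Emit:
apply_moves([
  [[0,-1,0],0,0.235],
  [[0,-3,0],0,0.235],
  [[0,-5.5,0],0,0.235],
  [[0,-6.7,-2],0,0.235],
  [[0,-6.7,-7],0,0.2],
  [[0,-6.7,-12],0,0.1],
  [[0,-8,-17],0,0],
  [[0,-10,-20],0,0],
  [[0,-10,-20],0,0],
  [[0,-10,-20],0,0],
])

```text
clock: 21.25
tcp_pos: [0.5247, -0.2239, 0.1962]
orientation: [-0.001, 0.018, 1.0, 0.001]
wrist_force: [0.1, -0.0, -0.5]
finger_gap: -0.0001
```

Run:
```python
from st import *
import pickle
c=cam('wrist'); save(c,'wrist11');pickle.dump(c,open('wrist11.pkl','wb'))
s=c['state'];print(s['tcp_pos'],axang(s),s['clock'])
c=cam('scene'); save(c,'scene11',(220,180,480,400),3);pickle.dump(c,open('scene11.pkl','wb'))
for p,a in ((barpt(1.8,.035,.12),89.9),(barpt(1.8,.035,.016),89.9)): print(rel(p,a))
```

```text
[ 0.5246675  -0.22387841  0.19619875] 177.91909722532438 21.25
([np.float64(9.25), np.float64(-0.5), np.float64(7.56)], np.float64(88.1))
([np.float64(9.25), np.float64(-0.5), np.float64(17.96)], np.float64(88.1))
```

View pics/wrist11.png

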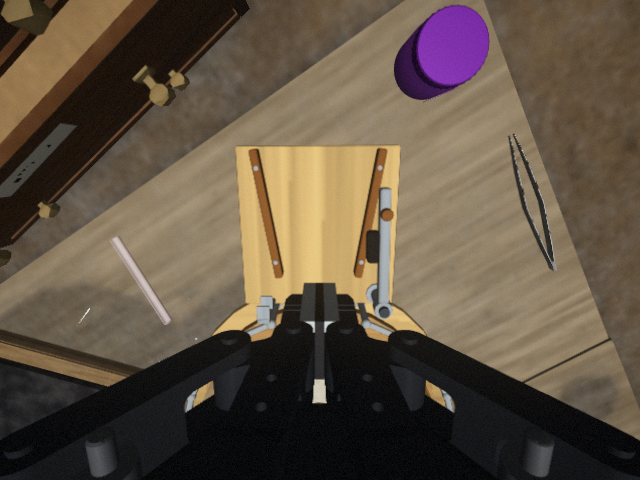

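View pics/scene11.png

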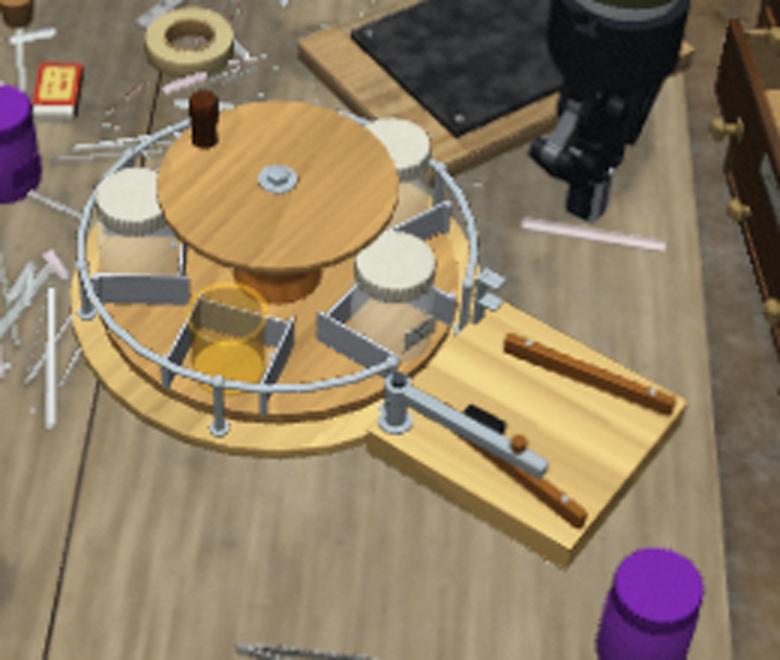

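Run:
```python
from st import *
import pickle
c=pickle.load(open('wrist11.pkl','rb'))
print(onz(c,(455,45),.08),inst(onz(c,(455,45),.08)))
p=onz(c,(386,215),.077);q=onz(c,(384,312),.076)
print(inst(p),inst(q)); print(inst(onz(c,(386,192),.068)),inst(onz(c,(383,312),.076)))
print(barpt(1.8,.035,0))
```

```text
[ 0.41771594 -0.35774528  0.08      ] (np.float64(0.37439024252171893), np.float64(-0.10372811307356596))
(np.float64(0.2446113086773722), np.float64(-0.05889756940173458)) (np.float64(0.15257548015560482), np.float64(-0.06144766445798329))
(np.float64(0.26315788270142404), np.float64(-0.05968021880442141)) (np.float64(0.1525788563073368), np.float64(-0.06051744514616947))
(np.float64(0.4317037836084362), np.float64(-0.2248006877605644), 0)
```

Emit:
apply_moves([
  [[1,0,0],10,0],
  [[2.5,0,0],20,0],
  [[4,0,0],30,0],
  [[6,-0.2,0],40,0],
  [[8,-0.4,1],50,0],
  [[9.2,-0.5,2],60,0],
  [[9.2,-0.5,3],70,0],
  [[9.2,-0.5,5],80,0],
  [[9.2,-0.5,7],88,0],
  [[9.2,-0.5,7],88,0],
])

```text
clock: 22.6
tcp_pos: [0.4314, -0.2237, 0.125]
orientation: [-0.003, 0.707, 0.708, -0.0]
wrist_force: [-0.1, 0.6, 0.2]
finger_gap: -0.0001
```

Run:
```python
from st import *
import pickle
c=cam('wrist'); save(c,'wrist12');pickle.dump(c,open('wrist12.pkl','wb'))
s=c['state'];print(s['tcp_pos'],axang(s),inst(s['tcp_pos']),s['joint_pos'])
print(rel(barpt(1.8,.035,.016),89.9))
```

```text
[ 0.43141925 -0.22373023  0.12496756] 90.0887374388067 (np.float64(0.2399945335814495), np.float64(-0.09447562563372461)) [-6.43918584e-01  1.81296650e-01 -3.01174489e-01  1.09398250e+00
  2.00255558e-04 -6.45475748e-01]
([np.float64(-0.04), np.float64(-0.06), np.float64(11.02)], np.float64(0.2))
```

View pics/wrist12.png

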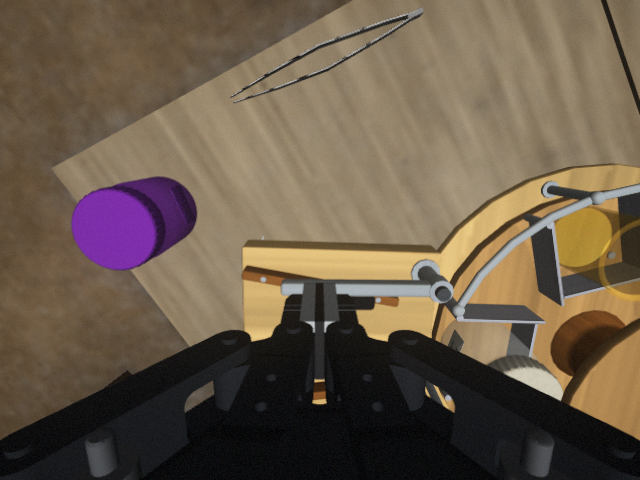

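Emit:
apply_moves([
  [[0,0,3],0,0],
  [[0,0,6],0,0],
  [[0,0,8.5],0,0],
  [[0,0,10],0,0],
  [[0,0,11],0,0],
  [[0,0,11],0,0],
  [[0,0.5,11],0,0],
  [[0,0.8,11],0,0],
  [[0,0.8,11],0,0],
  [[0,0.8,11],0,0],
])

```text
clock: 23.9
tcp_pos: [0.4414, -0.2256, 0.0176]
orientation: [0.0, 0.707, 0.707, 0.0]
wrist_force: [-0.1, 0.5, -0.2]
finger_gap: 0.0002
```

Run:
```python
from st import *
import pickle
c=cam('wrist'); save(c,'wrist13')
s=c['state'];print(s['tcp_pos'],axang(s),inst(s['tcp_pos']),s['wrist_force'])
c=cam('scene'); save(c,'scene13',(330,270,450,390),5)
```

```text
[ 0.44136624 -0.22557     0.0175618 ] 89.96866481673597 (np.float64(0.24150349595130402), np.float64(-0.08447310612824042)) [-0.13874826  0.46640821 -0.16655658]
```

View pics/wrist13.png

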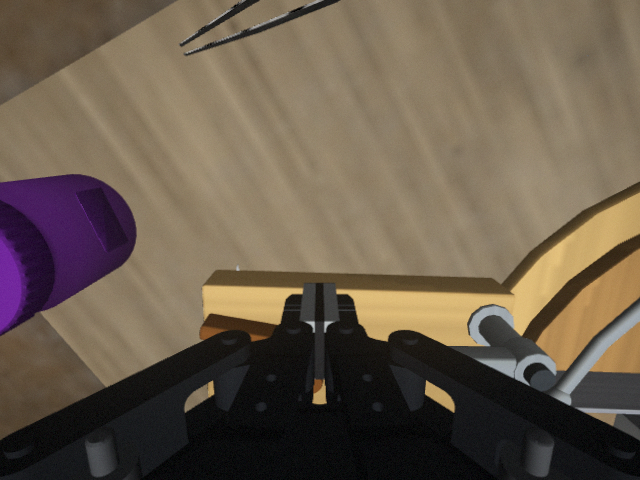

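View pics/scene13.png

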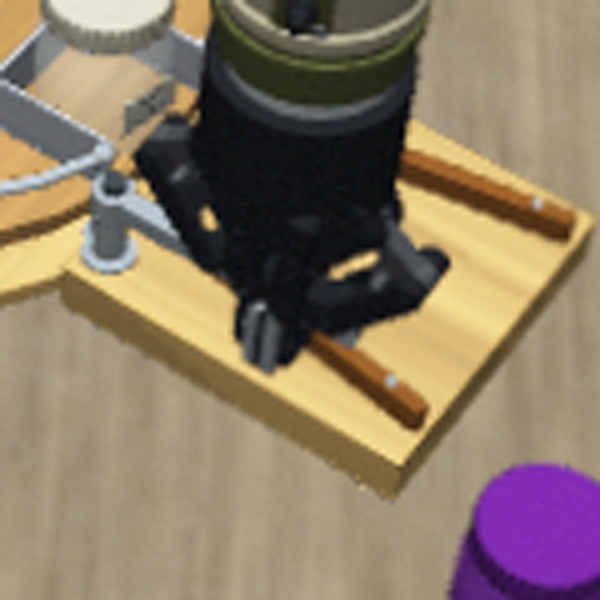

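```bash
cat > bar.py <<'E'
from st import *
import sys
s=env.get_state();z=s['tcp_pos'][2]
for a in sys.argv[1:]:
    th,off=map(float,a.split(',')); print(th,rel(barpt(th,off/1000,z),th+88.1))
E
python3 bar.py 1.8,20 1.8,16 6,16 12,16 18,16 24,16 30,16 36,16 42,16 46,16
```

```text
1.8 ([np.float64(0.07), np.float64(0.55), np.float64(-0.0)], np.float64(0.1))
1.8 ([np.float64(0.07), np.float64(0.95), np.float64(-0.0)], np.float64(0.1))
6.0 ([np.float64(-0.02), np.float64(1.61), np.float64(-0.0)], np.float64(-4.1))
12.0 ([np.float64(-0.07), np.float64(2.56), np.float64(-0.0)], np.float64(-10.1))
18.0 ([np.float64(-0.02), np.float64(3.52), np.float64(-0.0)], np.float64(-16.1))
24.0 ([np.float64(0.13), np.float64(4.47), np.float64(-0.0)], np.float64(-22.1))
30.0 ([np.float64(0.38), np.float64(5.39), np.float64(-0.0)], np.float64(-28.1))
36.0 ([np.float64(0.72), np.float64(6.28), np.float64(-0.0)], np.float64(-34.1))
42.0 ([np.float64(1.16), np.float64(7.13), np.float64(-0.0)], np.float64(-40.1))
46.0 ([np.float64(1.5), np.float64(7.67), np.float64(-0.0)], np.float64(-44.1))
```

Emit:
apply_moves([
  [[0,0.5,0],0,0],
  [[0,0.95,0],0,0],
  [[0,1.6,0],-4,0],
  [[-0.05,2.55,0],-10,0],
  [[0,3.5,0],-16,0],
  [[0.13,4.45,0],-22,0],
  [[0.38,5.4,0],-28,0],
  [[0.7,6.3,0],-34,0],
  [[1.15,7.1,0],-40,0],
  [[1.5,7.65,0],-44,0],
])

```text
clock: 25.25
tcp_pos: [0.5184, -0.2106, 0.0173]
orientation: [0.0, 0.39, 0.921, -0.0]
wrist_force: [0.2, -1.3, 0.6]
finger_gap: 0.0001
```

```bash
python3 bar.py 50,16 55,16 60,16 65,16 70,16 75,16 79,16 83,16 86,16 88,16 90,16 90,14
python3 - <<'E'
from st import *
s=env.get_state();print(s['wrist_force'])
c=cam('scene'); save(c,'scene14',(310,240,450,380),5)
E
```

```text
50.0 ([np.float64(-0.06), np.float64(0.6), np.float64(-0.0)], np.float64(-4.0))
55.0 ([np.float64(-0.11), np.float64(1.39), np.float64(-0.0)], np.float64(-9.0))
60.0 ([np.float64(-0.1), np.float64(2.19), np.float64(-0.0)], np.float64(-14.0))
65.0 ([np.float64(-0.01), np.float64(2.98), np.float64(-0.0)], np.float64(-19.0))
70.0 ([np.float64(0.15), np.float64(3.76), np.float64(-0.0)], np.float64(-24.0))
75.0 ([np.float64(0.38), np.float64(4.53), np.float64(-0.0)], np.float64(-29.0))
79.0 ([np.float64(0.6), np.float64(5.12), np.float64(-0.0)], np.float64(-33.0))
83.0 ([np.float64(0.87), np.float64(5.7), np.float64(-0.0)], np.float64(-37.0))
86.0 ([np.float64(1.1), np.float64(6.12), np.float64(-0.0)], np.float64(-40.0))
88.0 ([np.float64(1.26), np.float64(6.4), np.float64(-0.0)], np.float64(-42.0))
90.0 ([np.float64(1.44), np.float64(6.67), np.float64(-0.0)], np.float64(-44.0))
90.0 ([np.float64(1.58), np.float64(6.81), np.float64(-0.0)], np.float64(-44.0))
[ 0.23371798 -1.30706345  0.55773953]
```

View pics/scene14.png

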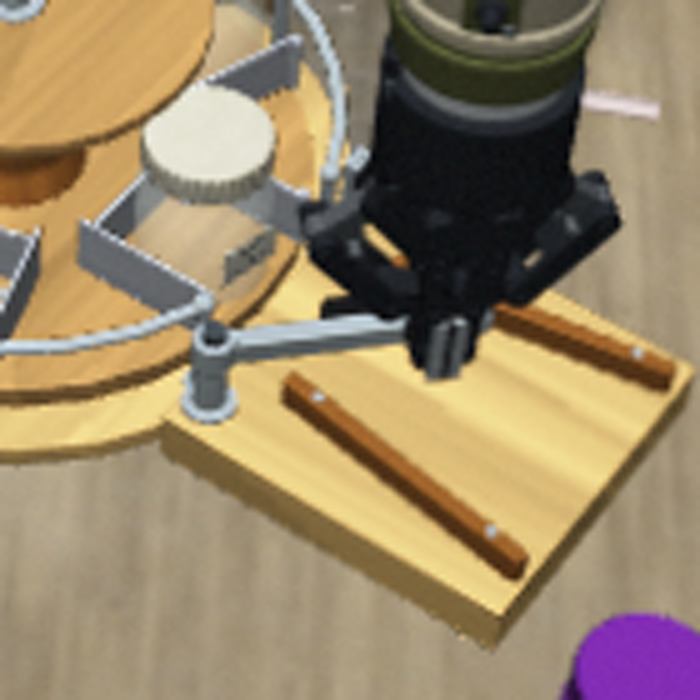

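Emit:
apply_moves([
  [[-0.06,0.6,0],-4,0],
  [[-0.1,1.4,0],-9,0],
  [[-0.1,2.2,0],-14,0],
  [[0,3,0],-19,0],
  [[0.15,3.75,0],-24,0],
  [[0.38,4.5,0],-29,0],
  [[0.6,5.1,0],-33,0],
  [[0.8,5.55,0],-36,0],
  [[0.95,5.85,0],-38,0],
  [[0.95,5.85,0],-38,0],
])

```text
clock: 26.55
tcp_pos: [0.5534, -0.163, 0.0173]
orientation: [-0.0, 0.07, 0.998, 0.0]
wrist_force: [-0.8, 0.6, -1.0]
finger_gap: -0.0001
```

```bash
python3 bar.py 85,16 86,16 88,16 90,16 90,14 90,12
python3 - <<'E'
from st import *
s=env.get_state();print(s['wrist_force'],inst(s['tcp_pos']))
c=cam('scene'); save(c,'scene15',(310,220,450,360),5)
c=cam('wrist'); save(c,'wrist15')
E
```

```text
85.0 ([np.float64(-0.07), np.float64(0.15), np.float64(-0.0)], np.float64(-1.2))
86.0 ([np.float64(-0.09), np.float64(0.31), np.float64(-0.0)], np.float64(-2.2))
88.0 ([np.float64(-0.13), np.float64(0.63), np.float64(-0.0)], np.float64(-4.2))
90.0 ([np.float64(-0.16), np.float64(0.94), np.float64(-0.0)], np.float64(-6.2))
90.0 ([np.float64(-0.14), np.float64(1.14), np.float64(-0.0)], np.float64(-6.2))
90.0 ([np.float64(-0.12), np.float64(1.34), np.float64(-0.0)], np.float64(-6.2))
[-0.84734149  0.55419192 -0.97916784] (np.float64(0.1752121837797981), np.float64(0.025407361775869046))
```

View pics/scene15.png

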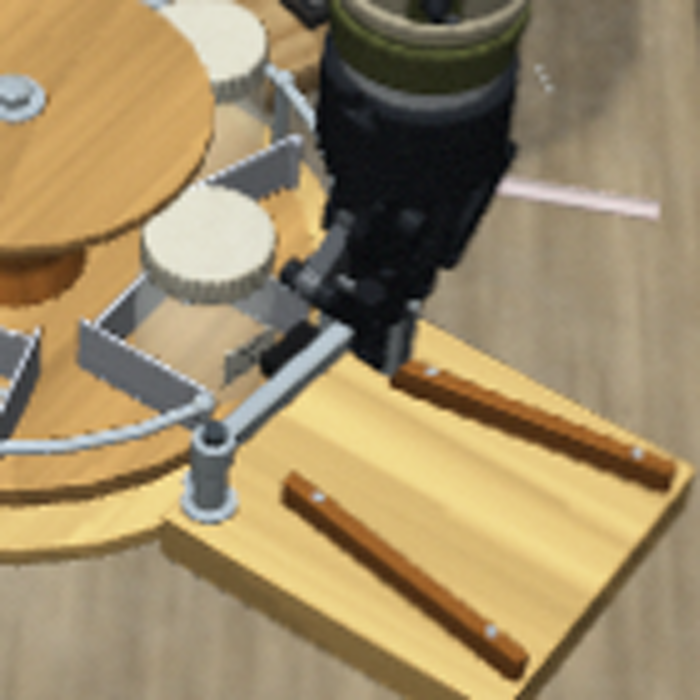

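View pics/wrist15.png

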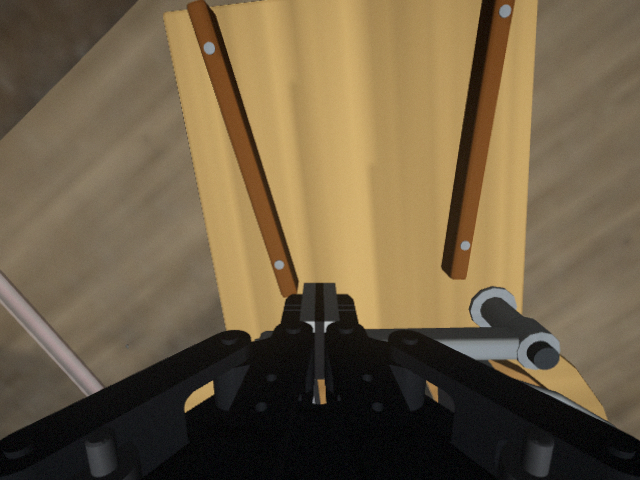

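Emit:
apply_moves([
  [[-0.05,0.15,0],-1,0],
  [[-0.08,0.3,0],-2,0],
  [[-0.1,0.45,0],-3,0],
  [[-0.13,0.6,0],-4,0],
  [[-0.14,0.7,0],-5,0],
  [[-0.15,0.8,0],-6,0],
  [[-0.15,0.9,0],-6,0],
  [[-0.15,0.95,0],-6,0],
  [[-0.15,0.95,0],-6,0],
  [[-0.15,0.95,0],-6,0],
])

```text
clock: 27.9
tcp_pos: [0.5561, -0.1547, 0.0175]
orientation: [0.0, 0.018, 1.0, -0.0]
wrist_force: [-1.2, -5.1, -0.9]
finger_gap: 0.0001
```

```bash
python3 bar.py 90,16 90,14
python3 - <<'E'
from st import *
s=env.get_state();print(s['wrist_force'],inst(s['tcp_pos']))
c=cam('scene'); save(c,'scene16',(310,220,450,360),5)
E
```

```text
90.0 ([np.float64(-0.01), np.float64(0.08), np.float64(-0.0)], np.float64(-0.2))
90.0 ([np.float64(-0.01), np.float64(0.28), np.float64(-0.0)], np.float64(-0.2))
[-1.21545089 -5.12522177 -0.93883651] (np.float64(0.16683458899436363), np.float64(0.027887871565721374))
```

View pics/scene16.png

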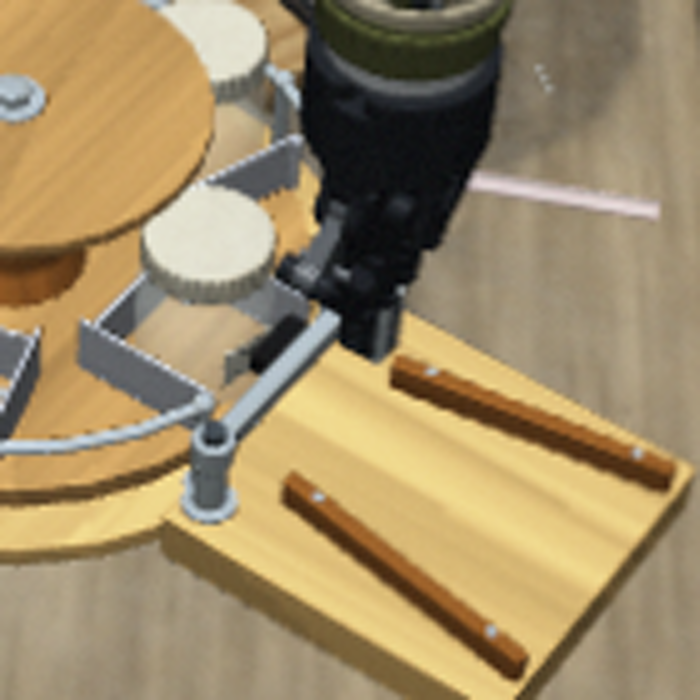

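Emit:
apply_moves([
  [[0,0.1,0],0,0],
  [[0,0.2,0],0,0],
  [[0,0.3,0],0,0],
  [[0,0.3,0],0,0],
  [[0,0.3,0],0,0],
  [[0,0.3,0],0,0],
  [[0,0.3,0],0,0],
  [[0,0.3,0],0,0],
  [[0,0.3,0],0,0],
  [[0,0.3,0],0,0],
])

```text
clock: 29.2
tcp_pos: [0.5561, -0.1545, 0.0176]
orientation: [-0.0, 0.019, 1.0, -0.003]
wrist_force: [-2.6, -12.4, -3.1]
finger_gap: -0.0001
```

Run:
```python
from st import *
s=env.get_state();print(s['wrist_force'],inst(s['tcp_pos']))
```

```text
[ -2.60222875 -12.40366841  -3.11862763] (np.float64(0.16669890708347046), np.float64(0.027881627612320423))
```

Emit:
apply_moves([
  [[0,0,0],0,0],
  [[0,-1,0],0,0],
  [[0,-3,0],0,0],
  [[0,-5,0],0,0],
  [[0,-5,-4],0,0],
  [[0,-5,-9],0,0],
  [[0,-3,-15],0,0],
  [[0,1,-20],0,0],
  [[0,3,-22],0,0],
  [[0,3,-22],0,0],
])

```text
clock: 30.45
tcp_pos: [0.5587, -0.1209, 0.2399]
orientation: [0.002, 0.017, 1.0, -0.001]
wrist_force: [-0.0, 0.0, 0.0]
finger_gap: -0.0001
```

Emit:
apply_moves([
  [[0,5,0],0,0],
  [[0,10,0],0,0],
  [[0,15,0],0,0],
  [[0,15,0],0,0],
  [[0,15,0],0,0],
  [[0,15,0],0,0],
  [[0,15,0],0,0],
  [[0,15,0],0,0],
  [[0,15,0],0,0],
  [[0,15,0],0,0],
])

```text
clock: 31.7
tcp_pos: [0.5627, 0.0288, 0.2375]
orientation: [0.0, 0.018, 1.0, 0.0]
wrist_force: [-0.3, 0.2, 0.5]
finger_gap: 0.0
```

Run:
```python
from st import *
import pickle
c=cam('wrist'); save(c,'wrist17');save(c,'w17c',(200,100,440,300),3);pickle.dump(c,open('wrist17.pkl','wb'))
c=cam('scene'); save(c,'scene17',(220,180,480,400),3);pickle.dump(c,open('scene17.pkl','wb'))
```

```text
(no output)
```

View pics/wrist17.png

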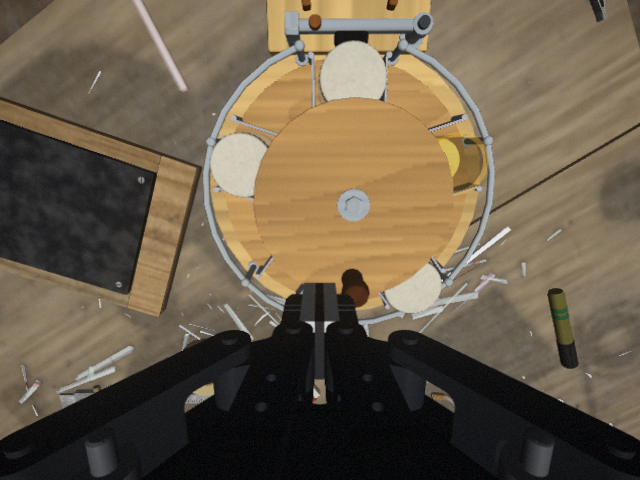

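View pics/w17c.png

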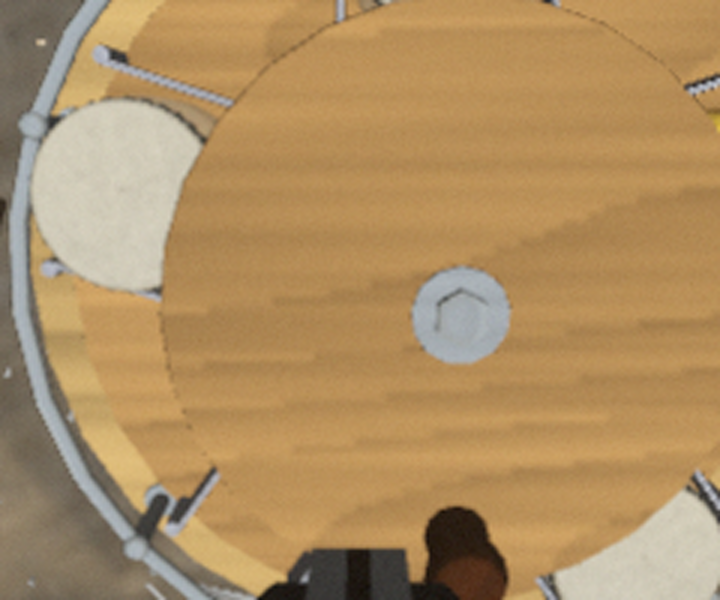

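View pics/scene17.png

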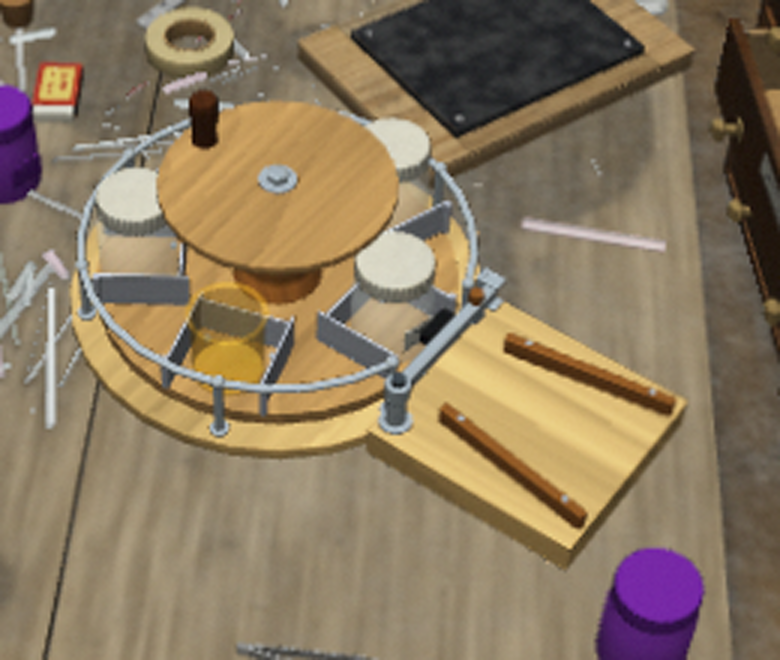

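Run:
```python
from st import *
import pickle
c=pickle.load(open('wrist17.pkl','rb'));save(c,'w17d',(250,0,450,110),4)
a=inst(onz(c,(315,22),.077));p=inst(onz(c,(423,22),.076));print(a,p,np.degrees(np.arctan2(a[1]-p[1],a[0]-p[0])))
x=inst(onz(c,(354,205),.122));j=inst(onz(c,(353,73),.1045));print('axis',x,'jar',j)
```

```text
(np.float64(0.14951724762830684), np.float64(0.03135159666745742)) (np.float64(0.14928440716886912), np.float64(-0.060491234535777295)) 89.85474373046407
axis (np.float64(0.0004248372365358105), np.float64(-0.0010309829200105523)) jar (np.float64(0.10514763737114119), np.float64(0.0005891685158675021))
```

View pics/w17d.png

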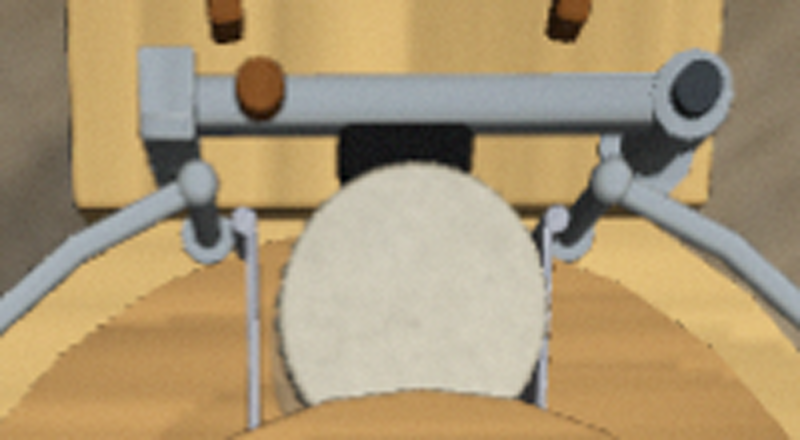

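Run:
```python
from st import *
import pickle
c=pickle.load(open('wrist17.pkl','rb')); print(inst(onz(c,(354,40.5),.1045)))
a=pickle.load(open('scene0.pkl','rb'))['pixels'].astype(int);b=pickle.load(open('scene17.pkl','rb'))['pixels'].astype(int)
print('matchbox diff',np.abs(a-b)[198:220,228:252].mean(),'cork diff',np.abs(a-b)[172:192,216:236].mean())
print(env.hand_in())
```

```text
(np.float64(0.1285532550835321), np.float64(0.00035020057325032704))
matchbox diff 2.6559343434343434 cork diff 2.505
the job is handed in; nothing more can be done
None
```

I turned the wheel about 97° by its knob, pushed the frit jar into the wide bay, swung the bar shut across the gap, and handed the job in at about 32 s.

**Last checks**
- **Bay:** it faced the gap to within about 0.5°, measured in a slightly blurred picture before loading.
- **Jar:** it stands upright. The push met a firm stop with the fingers 138.5 mm from the axis, against 138.8 mm expected for a jar fully home. Its lid's outer edge measures 128.6 mm from the axis, against 129.5 mm expected.
- **Bar:** it lies at 89.9° to the lane (90° is fully shut), with its end in the keeper and its pad on the jar. The final push met a hard stop at about 12 N.
- **Bystanders:** the matchbox and cork show no change between the first and last pictures. The other jars are upright and the purple ones were not touched.

**What disagreed**
- **Fingertips:** they sit about 40 mm behind the stated TCP. The first closing on the knob therefore shut above it without moving anything, and I corrected all later heights.
- **Jar centre:** taken from the visible part of the lid it read 105 mm rather than 100 mm. I put this down to the top plate hiding part of the lid, since the edge and contact checks agree with fully home.

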